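Brush out the parts cups and put them away in the drawer

ROBOT

A 7-joint arm with a two-finger parallel gripper is mounted at the origin on the work surface. World frame = base frame: x ahead of the robot, y to its left, z up, the work surface at z = 0. Lengths are in mm, angles in degrees, forces in N, time in s.
With the tool pointing down it reaches from about 400 to 850 mm from the base axis. Payload 4.5 kg.
Tool frame: the origin (TCP) lies between the finger pads; the fingertips stand 17 mm ahead of it and the grasp point (between the pads) lies 2 mm behind it; z points along the fingers, y is the direction in which the jaws open and shut (so a half turn about z gives the same grasp; the last joint's range is limited). The gripper opens to 85 mm and grips with 20 to 120 N. Pads are 22 mm wide; open, the fingers measure 114 mm over their backs; the gripper's body (76 mm by 85 mm) begins 54 mm behind the grasp point. The pads swing forward as they close: fully open they stand 13 mm farther back than shut.
Start: joints at [-73.637, 39.483, -11.15, 89.685, 9.013, 51.709, -12.324], TCP at [155.696, 605.319, 248.317] pointing down, gripper open.
Joint ranges: [-172.22, 172.22], [-26.19, 119.32], [-84.43, 86.54], [7.71, 146.69], [-57.33, 237.33], [2.42, 119.75], [-152.13, 152.13]. Speed limits (degrees/s): [147.25, 147.25, 180, 180, 180, 180, 180].

INTERFACE

Orientations are given as a 3x3 rotation matrix whose columns are the frame's x, y, z axes.
In Python, from workcell import bot gives the robot as it stands.
- The arm moves only by the tool arm_command, never from a script. Its argument "series" is text: rows parted by semicolons, each of 6 numbers parted by spaces: the shift along the tool's x, y, z in mm, then the turn, a rotation vector about the tool's x, y, z in degrees. A call has 1 to 8 rows; each row is the pose to reach, as a shift and turn from the pose commanded when the call began, along the tool's axes at that moment; what a row does not reach only later rows make up. A row lasts 1/10 s, in which the tool goes at most 50 mm and 8.59 degrees, less where a joint would pass 70% of its speed; a pose out of reach is approached as far as the arm can. A call with a gripper value outside its range is refused whole. "gripper" is the finger opening in mm, from 0 to 85.4, set as the call begins (left out, the last holds). The fingers move at their own pace and stop on an object; the grip force is fixed at half the most. Time passes only in rows, so rows that repeat a pose let the fingers close. It gives the time, the measured TCP pose, the force and the opening at its end, in the units of the state.
- bot.sense(): the state, without advancing time (a new reading comes with each control period).
- bot.camera(name): name is "side" or "top"; returns (picture, depth): 400x640x3 uint8, blue, green, red; 400x640 float32, mm along the optical axis (not along the pixel's ray), 0 where there is no reading.
- bot.calibration(name): a dict with "fx", "fy", "cx", "cy" (pixels), "R" (3x3) and "t" (3): a world point X has camera coordinates R X + t. Camera axes: x right, y down, z forward; pixel columns grow to the right and rows downward; lengths in mm; the calibration is good to about 2 mm. A picture is of the moment at which its call begins. calibration takes no time and is no camera call.
- bot.hand_in(): hands the job in, once; it reports no verdict.
The state is a dict: "clock": time; "q": joint angles; "joint_vel": joint speeds; "tau": joint torques, N m; "tcp_pos": TCP position; "eef_rot": TCP orientation; "contact_force": force on the tool from outside, world axes, zero at the start; "ft_torque": the same for the moment, N m; "opening": opening from 0.0 (shut) to 1.0 (fully open).
Only numpy, scipy, OpenCV 4.12 (cv2) and the standard library are available. Lean on these libraries where they do the work, as an engineer would, in place of code of your own. Each camera call takes 0.05 s, during which the arm holds its last target.

TASK

First pull the cabinet's drawer right out to its stop. Then take the brush from its bin and brush out every open steel cup on the bench, the smallest first and the largest last: down to the bottom, up to the rim and down to the bottom again in each. Leave the brush standing back in its bin and all the cups standing upright in the drawer, push the drawer fully shut, and do not knock over the jar or the can.

Things in the scene. Friction and masses are not known exactly. Their poses are not given: they have to be found in the camera images.
- drawer (a joint): The drawer of the low dark-green steel cabinet: travel in m, 0 = fully shut, 0.18 = out against its stop. Slides straight out of the cabinet's front along the cabinet's own -x. Stays where it is left; needs about 2 to 5 N to move.
- cabinet_front (a point): Middle of the upper front edge of the fixed bench-top cabinet's body (130 mm above the bench; the drawer's front panel just ahead of it). The cabinet is 240 deep (x) x 320 wide (y) x 130 mm high, its front looks along its own -x, and it may stand turned by up to 7 degrees. A fixed rack of small parts, 35 mm high, stands on its top, 140 mm and more behind this edge.
- drawer_handle (a point): Middle of the drawer's handle: a level round steel bar, 10 mm thick, 140 mm long along the cabinet's y, its centre line 40 mm out from the drawer's front panel and 105 mm above the bench; two 10 mm stays at its ends. Moves with the drawer.
- drawer_floor (a point): Centre of the drawer's inner floor, 18 mm above the bench, axes as the cabinet's; moves with the drawer. Floor 200 (x) x 280 mm (y); side and rear walls 57 mm high; the 14 mm front panel's inner face is at x -100 mm, its top 104 mm above the floor. With the drawer at its stop the floor is clear of the cabinet from x -100 to +80 mm. The cabinet's roof clears the floor by 104 mm.
- brush_grip (a point): Middle of the brush's wooden grip (round, 20 mm thick, 60 mm long). The brush is 175 mm long, upright along its z: black round bristle head 26 mm thick for the lowest 75 mm, 8 mm steel stem for 40 mm, grip on top. This point lies 145 mm above the foot. About 80 g; the bristles are stiff and do not bend.
- brush_foot (a point): Centre of the flat lower end of the brush's bristle head; z points up along the brush.
- bin_floor (a point): Centre of the inner floor (4 mm above the bench) of the fixed square grey brush bin in which the brush stands: inside 40 x 40 mm, outside 48 x 48 mm, 70 mm high, open on top. Loose in it, the brush may lean a little.
- jar: Bystander: glass jar, 60 mm across, 90 mm high; origin at its underside, z up.
- tin: Bystander: closed dark can with a pale paper band, 70 mm across, 100 mm high; origin at its underside, z up.
- small_mid (a point): Centre (half-way up) of the small plain steel parts cup, a straight round open cup: 46 mm outside diameter, 62 mm high, wall 3 mm, base 4 mm. z points up through its mouth. Loose. May be absent.
- medium_mid (a point): Centre (half-way up) of the medium plain steel parts cup, a straight round open cup: 56 mm outside diameter, 76 mm high, wall 3 mm, base 4 mm. z points up through its mouth. Loose. May be absent.
- large_mid (a point): Centre (half-way up) of the large plain steel parts cup, a straight round open cup: 66 mm outside diameter, 90 mm high, wall 3 mm, base 4 mm. z points up through its mouth. Loose. May be absent.
Things that resemble listed ones, but are neither listed nor needed, are in the scene too. Leave any blue or pink look-alike of the part that bears small_mid alone.

How it is judged (in metres and radians):
On the way, in this order (a step that is already met when the one before it is completed fails the run):
1. the drawer is pulled out to its stop (value of joint drawer above 0.174 m), for 0.2 s.
2. the brush's foot is down at the bottom of the small cup (within 12 mm of its floor) (horizontal distance between brush_foot and small_mid below 0.02 m and z of brush_foot in the frame of small_mid between -0.036 and -0.015 m), for 0.1 s.
3. the brush is drawn up in the small cup (foot at least 35 mm above its floor, over its mouth) (horizontal distance between brush_foot and small_mid below 0.02 m and z of brush_foot in the frame of small_mid above 0.008 m), for 0.1 s.
4. the brush is down at the bottom of the small cup again (all of step 2), for 0.1 s.
5. the brush's foot is down at the bottom of the medium cup (within 12 mm of its floor) (horizontal distance between brush_foot and medium_mid below 0.025 m and z of brush_foot in the frame of medium_mid between -0.043 and -0.022 m), for 0.1 s.
6. the brush is drawn up in the medium cup (foot at least 35 mm above its floor, over its mouth) (horizontal distance between brush_foot and medium_mid below 0.025 m and z of brush_foot in the frame of medium_mid above 0.001 m), for 0.1 s.
7. the brush is down at the bottom of the medium cup again (all of step 5), for 0.1 s.
8. the brush's foot is down at the bottom of the large cup (within 12 mm of its floor) (horizontal distance between brush_foot and large_mid below 0.03 m and z of brush_foot in the frame of large_mid between -0.05 and -0.029 m), for 0.1 s.
9. the brush is drawn up in the large cup (foot at least 35 mm above its floor, over its mouth) (horizontal distance between brush_foot and large_mid below 0.03 m and z of brush_foot in the frame of large_mid above -0.006 m), for 0.1 s.
10. the brush is down at the bottom of the large cup again (all of step 8), for 0.1 s.
At the end, for the whole second after the job is handed in: The drawer is shut (within 8 mm); every cup that is present stands upright (within 0.15 rad) on the drawer's floor; the brush stands in its bin, its foot within 15 mm of the bin's floor and 25 mm of its centre, leaning less than 0.35 rad (value of joint drawer below 0.008 m and horizontal distance between brush_foot and bin_floor below 0.025 m and z of brush_foot in the frame of bin_floor below 0.015 m and angle between brush_grip's own z axis and vertical below 0.35 rad and x of small_mid in the frame of drawer_floor between -0.1 and 0.1 m and y of small_mid in the frame of drawer_floor between -0.14 and 0.14 m and z of small_mid in the frame of drawer_floor between 0.023 and 0.039 m and angle between each of small_mid, medium_mid, large_mid's own z axis and vertical below 0.15 rad and x of medium_mid in the frame of drawer_floor between -0.1 and 0.1 m and y of medium_mid in the frame of drawer_floor between -0.14 and 0.14 m and z of medium_mid in the frame of drawer_floor between 0.03 and 0.046 m and x of large_mid in the frame of drawer_floor between -0.1 and 0.1 m and y of large_mid in the frame of drawer_floor between -0.14 and 0.14 m and z of large_mid in the frame of drawer_floor between 0.037 and 0.053 m); the robot touches nothing.
It fails at once if the jar or the can is knocked over (angle between any of jar, tin's own z axis and vertical above 0.6 rad).
Of small_cup, medium_cup, large_cup only 2 to 3 are there at a start; the rules pass over those that are not, and their reading is None.
At some moment in a run one of small_cup, medium_cup, large_cup may be knocked a few centimetres aside while the robot is not near it.
It also fails if it takes over 210 s, if anything falls off the work surface, if the arm or the gripper's body presses on something with over 40 N, if the wrist force passes 120 N, or if a joint passes its speed limit or range.

## Working session

There is one attempt and no reset: what is moved stays moved. The work goes in short steps, Python scripts to look and compute and a tool call to move; the robot and the scene stay as the last step left them, time stands still between calls to the robot, and variables do not carry over. Pictures are saved under pics/ and viewed, and the job is handed in when it is done.

Besides the shell and the picture viewer there is one more tool, called after "Emit:" by a JSON object that holds its "api" and its "payload", one argument or row to a line. arm_command: Moves the arm, as the interface text tells. Its arguments: {"type":"object","properties":{"series":{"type":"string"},"gripper":{"type":"number"}},"required":["series"]}

```bash
mkdir -p pics; ls; cat > h.py <<'E'
import numpy as np,cv2
from workcell import bot
def cam(n):
    p,d=bot.camera(n); c=bot.calibration(n); return p,d,c
def unproj(u,v,z,c):
    R=np.array(c['R']);t=np.array(c['t'])
    return R.T@(np.array([(u-c['cx'])/c['fx']*z,(v-c['cy'])/c['fy']*z,z])-t)
def cloud(d,c):
    v,u=np.mgrid[:d.shape[0],:d.shape[1]]
    P=np.stack([(u-c['cx'])/c['fx']*d,(v-c['cy'])/c['fy']*d,d],-1)
    return (P-np.array(c['t']))@np.array(c['R'])
def ray(u,v,h,c):
    R=np.array(c['R']);t=np.array(c['t']);o=-R.T@t
    r=R.T@np.array([(u-c['cx'])/c['fx'],(v-c['cy'])/c['fy'],1]); return o+r*(h-o[2])/r[2]
def proj(X,c):
    x=np.array(c['R'])@np.array(X)+np.array(c['t']); return c['fx']*x[0]/x[2]+c['cx'],c['fy']*x[1]/x[2]+c['cy']
E
python3 - <<'E'
from h import *
np.set_printoptions(precision=3,suppress=True)
for n in('side','top'):
    p,d,c=cam(n); cv2.imwrite(f'pics/{n}0.png',p); np.savez(f'{n}0.npz',p=p,d=d)
    R=np.array(c['R']);print(n,c,'origin',-R.T@np.array(c['t']),d.min(),d.max())
s=bot.sense();print(s)
E
```

```text
pics
side {'fx': 492.07076217485354, 'fy': 492.07076217485354, 'cx': 319.9733355564327, 'cy': 201.45697891829133, 'R': array([[ 0.793, -0.609, -0.002],
       [-0.439, -0.569, -0.695],
       [ 0.423,  0.552, -0.719]]), 't': array([-362.978,  376.081,  959.592])} origin [  47.259 -536.718  950.635] 0.0 3656.143
top {'fx': 481.413691482614, 'fy': 481.413691482614, 'cx': 321.6969052179038, 'cy': 205.32822296088753, 'R': array([[ 0.022, -1.   ,  0.02 ],
       [-0.99 , -0.024, -0.139],
       [ 0.139, -0.017, -0.99 ]]), 't': array([  69.007,  557.43 , 1389.663])} origin [ 356.876  106.02  1451.914] 0.0 2415.481
{'clock': 0.1, 'q': array([-73.636,  39.529, -11.146,  89.738,   9.011,  51.709, -12.325]), 'joint_vel': array([ 0.041, -0.209,  0.042, -0.246, -0.002, -0.041, -0.034]), 'tau': array([ -0.004, -54.061,  -1.271, -15.899,   0.009,   0.004,  -0.   ]), 'tcp_pos': array([155.61 , 604.754, 247.56 ]), 'eef_rot': array([[-0.968,  0.249, -0.   ],
       [ 0.249,  0.968, -0.002],
       [-0.   , -0.002, -1.   ]]), 'contact_force': array([-0.094, -0.37 ,  0.567]), 'ft_torque': array([-0.016,  0.06 ,  0.   ]), 'opening': 0.9957484070405433}
```

View pics/side0.png

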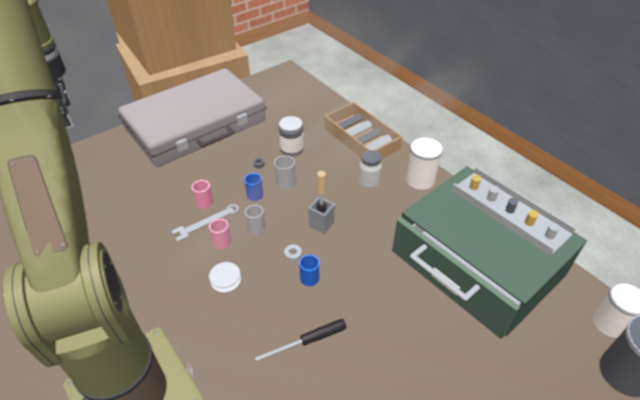

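View pics/top0.png

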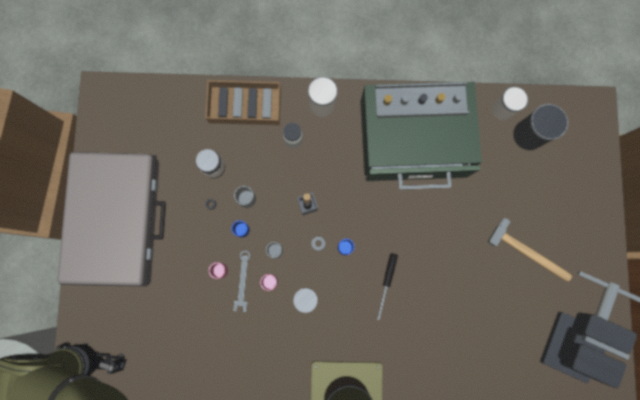

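```bash
python3 - <<'E'
from h import *
a=np.load('top0.npz')['p'];b=np.load('side0.npz')['p']
x=cv2.resize(a[170:310,190:370],None,fx=4.4,fy=4.4,interpolation=cv2.INTER_CUBIC)
cv2.imwrite('pics/ctop.png',x[:600,:800])
cv2.imwrite('pics/cside.png',cv2.resize(b[110:300,180:440],None,fx=3,fy=3,interpolation=cv2.INTER_CUBIC))
E
```

```text
(no output)
```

View pics/ctop.png

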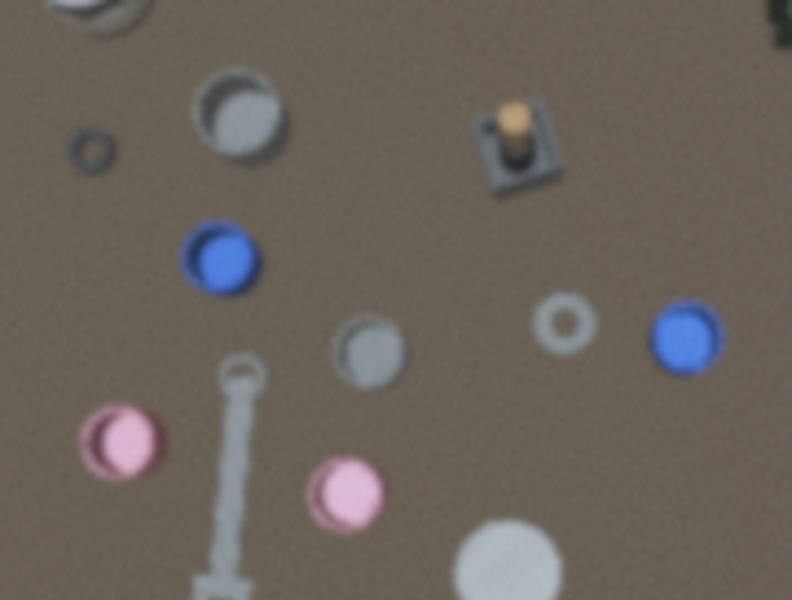

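View pics/cside.png

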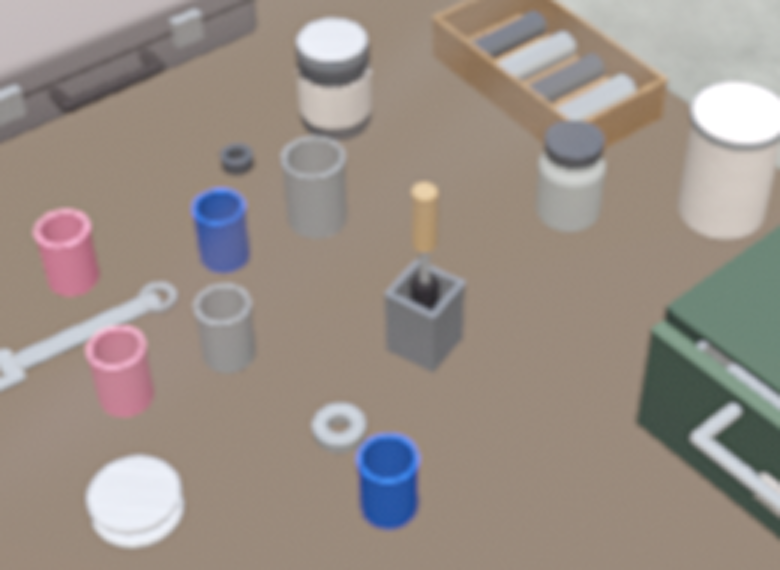

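```bash
cat >> h.py <<'E'
def top_circ(d,c,x,y,h,r=60,tol=6):
    """circle of rim points near height h around x,y"""
    P=cloud(d,c); m=(d>0)&(np.hypot(P[...,0]-x,P[...,1]-y)<r)&(abs(P[...,2]-h)<tol)
    return P[m]
E
python3 - <<'E'
from h import *
np.set_printoptions(precision=1,suppress=True)
for n in('top','side'):
    f=np.load(n+'0.npz');d=f['d'];p=f['p'];c=bot.calibration(n);P=cloud(d,c)
    tgt={'top':dict(A=(244,197),S=(274,250),brush=(307,203),cab=(422,150),jar=(291,133),tin=(208,162),tin2=(322,95),dark=(548,123)),
     'side':dict(A=(285,173),S=(256,219),brush=(321,205),jar=(370,168),tin=(291,135))}[n]
    for k,(u,v) in tgt.items():
        w=22
        if k=='cab': continue
        Q=P[v-w:v+w,u-w:u+w].reshape(-1,3);q=d[v-w:v+w,u-w:u+w].reshape(-1)
        Q=Q[(q>0)&(Q[:,2]>12)]
        c0=P[v,u]
        Q=Q[np.hypot(*(Q[:,:2]-c0[:2]).T)<70]
        z=np.percentile(Q[:,2],[50,90,97,100])
        T=Q[Q[:,2]>z[2]-8]
        print(n,k,len(Q),'z',z,'all',Q.min(0),Q.max(0),'top mean',T.mean(0),'ext',T.min(0),T.max(0))
E
```

```text
top A 218 z [56.4 76.6 78.5 80.8] all [546.6 281.9  12.7] [602.1 336.4  80.8] top mean [575.4 310.7  75.7] ext [548.2 284.   70.9] [602.1 336.4  80.8]
top S 87 z [57.4 63.  64.1 64.8] all [397.7 196.   12.8] [442.6 240.1  64.8] top mean [422.  220.   60.4] ext [399.2 196.5  56.5] [442.6 240.1  64.8]
top brush 271 z [ 69.4 176.5 179.9 181.8] all [528.6  95.4  12.1] [587.7 156.5 181.8] top mean [558.1 126.7 177.8] ext [549.7 118.7 173.9] [566.4 134.9 181.8]
top jar 420 z [86.3 92.3 94.5 98.8] all [733.6 146.   13.9] [813.4 227.7  98.8] top mean [764.6 175.6  90.3] ext [738.5 150.8  86.5] [789.6 200.5  98.8]
top tin 608 z [ 97.  102.  103.6 108.1] all [634.4 378.8  12.1] [702.5 446.8 108.1] top mean [669.6 414.7  99.8] ext [638.4 383.4  95.6] [699.9 446.1 108.1]
top tin2 908 z [117.7 122.6 124.2 128.4] all [836.7  48.5  12.7] [922.  130.5 128.4] top mean [879.2  89.5 120.1] ext [836.7  49.  116.2] [921.9 130.5 128.4]
top dark 1350 z [138.3 142.5 144.2 150.4] all [ 747.9 -614.1   43.3] [ 852.1 -506.   150.4] top mean [ 799.2 -559.2  140.1] ext [ 747.9 -612.5  136.2] [ 850.7 -506.   150.4]
side A 567 z [52.6 73.5 76.4 79.9] all [544.2 279.   12.1] [602.2 340.   79.9] top mean [572.6 310.5  73.2] ext [545.1 280.6  68.5] [602.2 340.   79.9]
side S 435 z [43.4 60.7 63.4 67. ] all [395.5 195.5  12.1] [443.5 244.4  67. ] top mean [418.7 219.7  59.9] ext [396.6 196.9  55.4] [443.5 243.6  67. ]
side brush 745 z [ 62.3 124.3 147.4 158.3] all [526.3  95.6  12.1] [589.  157.6 158.3] top mean [552.5 120.8 148.2] ext [547.2 114.4 140.7] [561.8 130.  158.3]
side jar 666 z [65.4 91.1 92.6 94.7] all [730.4 144.4  12.3] [789.8 202.2  94.7] top mean [762.1 174.5  89.8] ext [735.2 148.5  84.8] [789.8 202.2  94.7]
side tin 821 z [ 76.8 100.8 102.5 105.6] all [632.  377.9  12.1] [702.1 449.4 105.6] top mean [667.2 414.2  99.9] ext [637.4 384.6  94.6] [702.1 449.4 105.6]
```

```bash
python3 - <<'E'
from h import *
np.set_printoptions(precision=1,suppress=True)
for n in('top','side'):
    f=np.load(n+'0.npz');d=f['d'];p=f['p'];c=bot.calibration(n);P=cloud(d,c)
    m=(d>0)&(P[...,0]>500)&(P[...,0]<900)&(P[...,1]<30)&(P[...,1]>-330)&(P[...,2]>85)
    # handle: z 90..112, x less than cabinet
    H=P[m&(P[...,2]<118)&(P[...,0]<680)]
    print(n,len(H), H.min(0),H.max(0))
    C=P[m&(abs(P[...,2]-130)<6)]
    print('roof',len(C),C.min(0),C.max(0))
    # front edge: per y-bin min x of roof
    for y in range(-320,20,20):
        q=C[abs(C[:,1]-y)<10]; h=H[abs(H[:,1]-y)<10]
        print(y, (q[:,0].min() if len(q) else None),(np.round([h[:,0].min(),np.median(h[:,0]),h[:,0].max(),np.median(h[:,2]),len(h)],1) if len(h) else None))
a=np.load('top0.npz')['p'];cv2.imwrite('pics/ccab.png',cv2.resize(a[70:210,350:500],None,fx=4,fy=4,interpolation=cv2.INTER_CUBIC))
E
```

```text
top 545 [ 598.1 -328.8   85.2] [678.7 -44.1 118. ]
roof 6871 [ 638.5 -330.   124. ] [899.9 -30.8 136. ]
-320 654.1685179289234 [653.9 654.8 664.9 110.3  18. ]
-300 656.6846853732045 [651.4 653.8 658.8 109.1  18. ]
-280 655.5379880570713 [607.3 633.  666.6 108.7  74. ]
-260 652.2679726415131 [606.8 633.1 660.5 108.8  42. ]
-240 649.6280539425755 [605.8 613.  654.1 108.8  39. ]
-220 648.8215691187039 [603.1 612.  662.5 108.   49. ]
-200 648.5029447817597 [602.2 611.6 661.7 107.4  48. ]
-180 647.062224562657 [601.  608.5 658.4 108.4  38. ]
-160 643.8711615165777 [600.3 607.6 654.8 109.5  39. ]
-140 643.7668648937134 [598.1 624.3 651.1 108.5  81. ]
-120 649.3553743793522 [641.1 642.5 657.  103.9  18. ]
-100 642.7937177248945 [640.5 641.4 653.4 104.8  15. ]
-80 642.1117461148971 [638.8 640.3 650.4 108.4  19. ]
-60 638.4761386185697 [637.7 638.8 658.2 112.   24. ]
-40 657.5736674026126 [639.  657.4 678.7 100.6  23. ]
-20 None None
0 None None
side 1621 [ 597.1 -329.6   85. ] [679.5 -46.7 118. ]
roof 9011 [ 638.6 -330.   124. ] [899.9 -30.5 136. ]
-320 657.2173004812383 [651.1 653.4 656.9 102.2 101. ]
-300 654.0210501297794 [649.9 652.3 655.3 102.6  96. ]
-280 648.574999999163 [604.6 638.4 655.6 108.4 175. ]
-260 649.3117387096692 [602.3 649.1 654.7 107.2 137. ]
-240 653.029728900341 [602.3 648.  650.7 106.2 138. ]
-220 655.255335191618 [600.5 646.5 650.1 106.3 135. ]
-200 645.1291838391508 [599.2 645.  648.5 106.9 130. ]
-180 647.4620620684888 [598.  644.2 648.5 106.3 132. ]
-160 642.9048992517203 [597.8 642.8 647.4 106.8 118. ]
-140 641.2592039354455 [597.1 631.3 645.  107.8 156. ]
-120 644.6969479492933 [637.5 640.9 643.8 104.6  70. ]
-100 640.7814685303292 [636.4 640.1 643.1 101.2  70. ]
-80 644.6920541454904 [636.1 639.  651.  101.4  74. ]
-60 638.5519491141665 [634.5 637.8 679.5 103.6  82. ]
-40 655.7079353984592 [637.2 639.6 677.5 101.4   7. ]
-20 None None
0 None None
```

View pics/ccab.png

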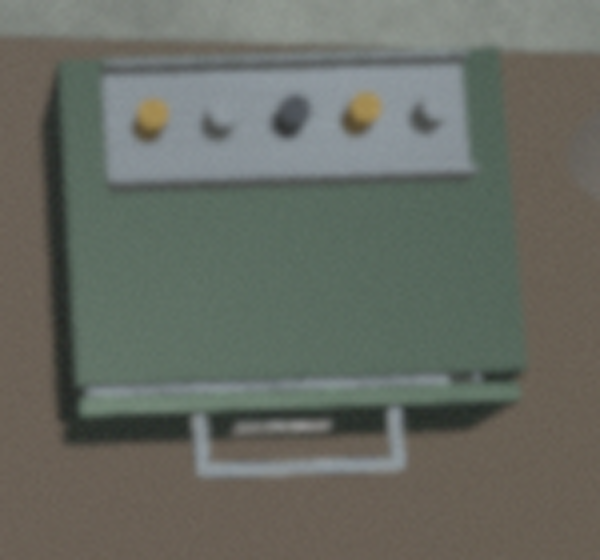

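```bash
cat >> h.py <<'E'
from scipy.spatial.transform import Rotation as Ro
def Rt(psi):
    a=np.radians(psi);c,s=np.cos(a),np.sin(a)
    return np.array([[-s,c,0],[c,s,0],[0,0,-1.]])
def go(x,y,z,psi):
    """rows to targets from the measured pose; psi = world angle of tool y"""
    s=bot.sense();R=np.array(s['eef_rot']);p=np.array(s['tcp_pos'])
    sh=R.T@(np.array([x,y,z])-p);rv=Ro.from_matrix(R.T@Rt(psi)).as_rotvec(degrees=True)
    print('row',' '.join(f'{v:.1f}' for v in np.r_[sh,rv]),'| dist %.0f'%np.linalg.norm(sh),'now',np.round(p,1),'psi %.1f'%np.degrees(np.arctan2(R[1,1],R[0,1])),'t',round(s['clock'],1))
E
python3 - <<'E'
from h import *
go(480,230,280,40);go(605,-207,280,3.6)
for n in('top','side'):
    f=np.load(n+'0.npz');d=f['d'];c=bot.calibration(n);P=cloud(d,c)
    m=(d>0)&(P[...,1]<-145)&(P[...,1]>-265)&(P[...,2]>95)&(P[...,2]<118)&(P[...,0]<628)&(P[...,0]>570)
    H=P[m]; k=np.polyfit(H[:,1]+207,H[:,0],1);print(n,len(H),k,np.degrees(np.arctan(-k[0])),H[:,2].mean(),H[:,2].max())
    m=(d>0)&(P[...,2]>95)&(P[...,2]<118)&(P[...,0]<628)&(P[...,0]>570)&(P[...,1]<-90)&(P[...,1]>-320)
    H=P[m];print(H[:,1].min(),H[:,1].max())
    m=(d>0)&(P[...,2]>60)&(P[...,2]<118)&(P[...,0]<658)&(P[...,0]>628)&(P[...,1]<-60)&(P[...,1]>-310)
    H=P[m]; k=np.polyfit(H[:,1]+207,H[:,0],1);print('panel',n,len(H),k,np.degrees(np.arctan(-k[0])))
E
```

```text
row -407.5 -282.2 -31.9 -0.1 0.0 35.6 | dist 497 now [155.6 604.8 247.6] psi 75.6 t 0.1
row -637.4 -674.3 -31.3 -0.1 0.1 72.0 | dist 928 now [155.6 604.8 247.6] psi 75.6 t 0.1
top 142 [-6.43526008e-02  6.06923343e+02] 3.6820552454346966 108.56726217695753 115.31265860871713
-282.62151411219196 -132.72226384384092
panel top 415 [-4.76141294e-02  6.46783722e+02] 2.7260298400878993
side 273 [-6.0173609e-02  6.0443420e+02] 3.443541642562457 108.24501206449038 114.85705604118333
-282.3615544194269 -131.12170207756066
panel side 1761 [-5.79734838e-02  6.46106405e+02] 3.317922177077319
```

Emit:
{"api": "arm_command", "payload": {
  "series": "-407 -282 -32 0 0 36;-407 -282 -32 0 0 36;-407 -282 -32 0 0 36;-407 -282 -32 0 0 36;-407 -282 -32 0 0 36;-407 -282 -32 0 0 36;-407 -282 -32 0 0 36;-407 -282 -32 0 0 36",
  "gripper": 34
}}

```text
clock: 0.9
tcp_pos: [417.6, 301.7, 274.1]
eef_rot: [[-0.637, 0.771, -0.0], [0.771, 0.637, -0.0], [0.0, -0.0, -1.0]]
contact_force: [1.3, 0.8, -0.1]
opening: 0.395
```

```bash
python3 -c "
from h import *
go(606,-207,200,3.5)"
```

```text
row -512.0 -179.0 74.1 -0.0 0.0 36.1 | dist 547 now [417.6 301.7 274.1] psi 39.6 t 0.9
```

Emit:
{"api": "arm_command", "payload": {
  "series": "-512 -179 24 0 0 36;-512 -179 24 0 0 36;-512 -179 24 0 0 36;-512 -179 24 0 0 36;-512 -179 24 0 0 36;-512 -179 24 0 0 36;-512 -179 24 0 0 36;-512 -179 24 0 0 36"
}}

```text
clock: 1.7
tcp_pos: [555.7, -73.2, 256.0]
eef_rot: [[-0.063, 0.998, -0.001], [0.998, 0.063, 0.0], [0.0, -0.001, -1.0]]
contact_force: [1.3, 0.7, -0.4]
opening: 0.4
```

```bash
python3 -c "
from h import *
go(606,-207,200,3.5)"
```

```text
row -136.7 41.9 55.9 -0.0 -0.0 0.1 | dist 154 now [555.7 -73.2 256. ] psi 3.6 t 1.7
```

Emit:
{"api": "arm_command", "payload": {
  "series": "-137 42 56 0 0 0;-137 42 56 0 0 0;-137 42 56 0 0 0;-137 42 56 0 0 0;-137 42 56 0 0 0;-137 42 56 0 0 0"
}}

```text
clock: 2.3
tcp_pos: [605.9, -203.7, 200.3]
eef_rot: [[-0.064, 0.998, -0.0], [0.998, 0.064, 0.002], [0.002, -0.0, -1.0]]
contact_force: [0.2, 0.6, 1.3]
opening: 0.396
```

```bash
python3 -c "
from h import *
go(606,-207,103,3.5)
p,d,c=cam('top');cv2.imwrite('pics/t1.png',cv2.resize(p[70:210,350:500],None,fx=4,fy=4))
p,d,c=cam('side');cv2.imwrite('pics/s1.png',p)
"
```

```text
row -3.5 -0.1 97.3 -0.0 -0.1 0.2 | dist 97 now [ 605.9 -203.7  200.3] psi 3.7 t 2.3
```

View pics/s1.png

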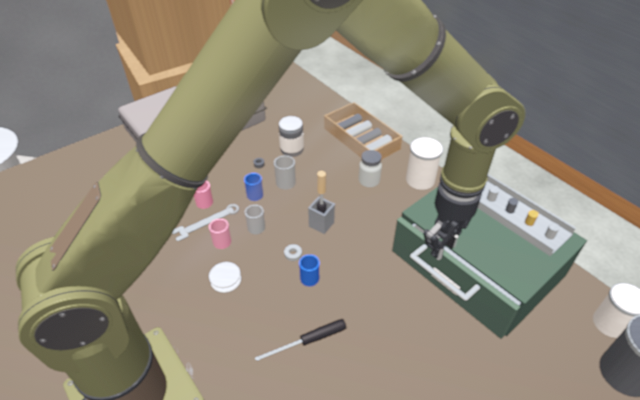

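The gripper hangs at about (440,240), above the handle bar (445,275). I'll descend, then close.

Emit:
{"api": "arm_command", "payload": {
  "series": "0 0 30 0 0 0;0 0 60 0 0 0;0 0 80 0 0 0;0 0 97 0 0 0;0 0 97 0 0 0"
}}

```text
clock: 2.9
tcp_pos: [604.6, -203.1, 101.7]
eef_rot: [[-0.065, 0.998, -0.004], [0.998, 0.065, 0.002], [0.002, -0.004, -1.0]]
contact_force: [-1.3, 0.0, -0.2]
opening: 0.395
```

Emit:
{"api": "arm_command", "payload": {
  "series": "0 0 0 0 0 0;0 0 0 0 0 0;0 0 0 0 0 0;0 0 0 0 0 0;0 0 0 0 0 0",
  "gripper": 0
}}

```text
clock: 3.4
tcp_pos: [607.1, -205.0, 104.9]
eef_rot: [[-0.063, 0.998, 0.003], [0.998, 0.063, 0.0], [0.0, 0.003, -1.0]]
contact_force: [0.3, 2.4, 6.0]
opening: 0.092
```

```bash
python3 -c "
from h import *
s=bot.sense();print(s['opening']*85.4);p=s['tcp_pos'];go(p[0]-184*.998,p[1]-184*.061,p[2],3.5)"
```

```text
7.869174535460032
row 0.3 -184.0 -0.5 0.2 -0.0 0.1 | dist 184 now [ 607.1 -205.   104.9] psi 3.6 t 3.4
```

Emit:
{"api": "arm_command", "payload": {
  "series": "0 -15 0 0 0 0;0 -40 0 0 0 0;0 -65 0 0 0 0;0 -90 0 0 0 0;0 -115 0 0 0 0;0 -140 0 0 0 0;0 -160 0 0 0 0;0 -175 0 0 0 0"
}}

```text
clock: 4.2
tcp_pos: [432.8, -216.0, 104.9]
eef_rot: [[-0.063, 0.998, 0.006], [0.998, 0.063, -0.0], [-0.001, 0.006, -1.0]]
contact_force: [34.3, 10.3, -4.6]
opening: 0.093
```

Emit:
{"api": "arm_command", "payload": {
  "series": "0 -5 0 0 0 0;0 -9 0 0 0 0;0 -9 0 0 0 0;0 -9 0 0 0 0"
}}

```text
clock: 4.6
tcp_pos: [433.0, -216.0, 104.9]
eef_rot: [[-0.068, 0.997, 0.02], [0.998, 0.068, -0.002], [-0.003, 0.02, -1.0]]
contact_force: [14.5, 5.5, -1.3]
opening: 0.095
```

```bash
python3 -c "
from h import *
s=bot.sense();print(s['contact_force'],s['opening']*85.4,s['tcp_pos'])
for n in('top','side'):
    p,d,c=cam(n);P=cloud(d,c);cv2.imwrite(f'pics/{n}2.png',p)
    np.savez(n+'2.npz',p=p,d=d)
    m=(d>0)&(P[...,2]>70)&(P[...,2]<118)&(P[...,0]<485)&(P[...,0]>450)&(P[...,1]<-80)&(P[...,1]>-340)&(abs(P[...,1]+216)>60)
    H=P[m]; k=np.polyfit(H[:,1]+218,H[:,0],1);print('panel',n,len(H),k,np.degrees(np.arctan(-k[0])))
"
```

```text
[14.49447054  5.53344731 -1.33667881] 8.125209043574136 [ 433.01700984 -215.99503332  104.88362533]
panel top 74 [1.29926491e-01 4.53747787e+02] -7.402770335834617
panel side 662 [-5.51381400e-02  4.71158588e+02] 3.155987006385794
```

View pics/side2.png

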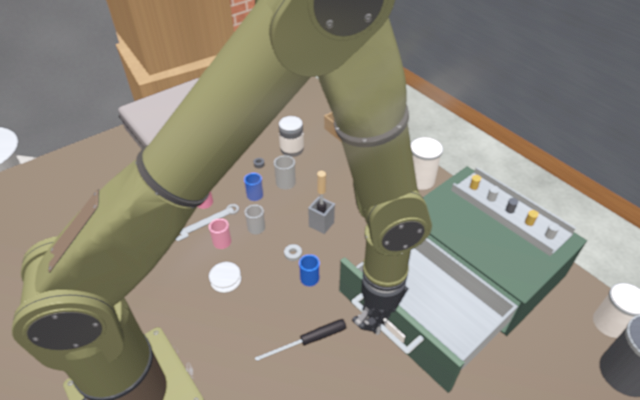

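View pics/top2.png

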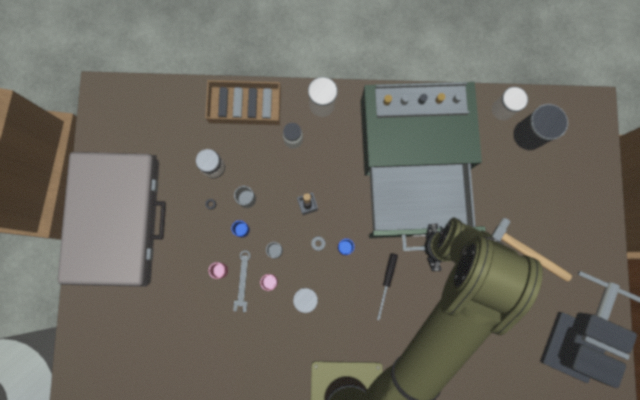

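Emit:
{"api": "arm_command", "payload": {
  "series": "0 -5 0 0 0 0;0 -8 0 0 0 0;0 -8 0 0 0 0;0 -8 0 0 0 0"
}}

```text
clock: 5.1
tcp_pos: [432.9, -216.1, 105.0]
eef_rot: [[-0.072, 0.997, 0.033], [0.997, 0.072, -0.004], [-0.006, 0.033, -0.999]]
contact_force: [27.7, 9.1, -12.3]
opening: 0.09
```

Emit:
{"api": "arm_command", "payload": {
  "series": "0 8 0 0 0 0;0 15 0 0 0 0;0 15 0 0 0 0"
}}

```text
clock: 5.4
tcp_pos: [433.1, -216.0, 104.8]
eef_rot: [[-0.065, 0.998, 0.007], [0.998, 0.065, -0.001], [-0.001, 0.007, -1.0]]
contact_force: [4.3, 4.3, 8.6]
opening: 0.09
```

Emit:
{"api": "arm_command", "payload": {
  "series": "0 0 0 0 0 0;0 0 0 0 0 0;0 0 0 0 0 0;0 0 0 0 0 0",
  "gripper": 32
}}

```text
clock: 5.8
tcp_pos: [428.7, -216.8, 103.3]
eef_rot: [[-0.062, 0.998, -0.001], [0.998, 0.062, -0.0], [-0.0, -0.001, -1.0]]
contact_force: [-0.4, 0.3, -0.3]
opening: 0.38
```

```bash
python3 -c "
from h import *
s=bot.sense();print(s['contact_force'],s['opening']*85.4);p=s['tcp_pos'];go(p[0],p[1],p[2]+95,3.5)"
```

```text
[-0.41893349  0.31435184 -0.28764206] 32.42187202735737
row -0.0 -0.1 -95.0 -0.0 0.0 0.0 | dist 95 now [ 428.7 -216.8  103.3] psi 3.5 t 5.8
```

Emit:
{"api": "arm_command", "payload": {
  "series": "0 0 -50 0 0 0;0 0 -100 0 0 0;0 0 -150 0 0 0;0 0 -150 0 0 0"
}}

```text
clock: 6.2
tcp_pos: [432.2, -218.4, 258.9]
eef_rot: [[-0.061, 0.998, 0.011], [0.998, 0.061, -0.005], [-0.005, 0.011, -1.0]]
contact_force: [0.8, -0.5, -0.3]
opening: 0.378
```

```bash
python3 - <<'E'
from h import *
np.set_printoptions(precision=1,suppress=True)
for n in('top','side'):
    f=np.load(n+'2.npz');d=f['d'];c=bot.calibration(n);P=cloud(d,c)
    m=(d>0)&(np.hypot(P[...,0]-557,P[...,1]-126)<45)&(P[...,2]>8)
    Q=P[m]
    for a in range(10,185,10):
        q=Q[abs(Q[:,2]-a)<5]
        if len(q): print(n,a,len(q),q.mean(0),q.min(0),q.max(0))
a=np.load('top2.npz')['p'];b=np.load('side2.npz')['p']
A=cv2.resize(a[180:230,285:335],None,fx=8,fy=8,interpolation=cv2.INTER_CUBIC)
B=cv2.resize(b[160:240,290:350],None,fx=5,fy=5,interpolation=cv2.INTER_CUBIC)
cv2.imwrite('pics/br.png',np.hstack([A,B]))
E
```

```text
top 10 18 [555.3 120.4  11.1] [528.9  95.4   8.3] [584.4 144.5  14.3]
top 20 15 [552.2 125.9  19.4] [530.5  98.4  15.2] [585.1 156.4  24.1]
top 30 20 [548.9 125.9  30.9] [529.   95.6  26. ] [574.6 150.   34.3]
top 40 14 [549.5 120.7  38.7] [531.  104.9  35.4] [583.  146.9  44.1]
top 50 15 [554.7 120.9  50.8] [529.8  98.7  46.1] [584.5 149.5  54.9]
top 60 20 [549.5 122.4  60.3] [528.6  95.9  55.6] [587.5 149.1  64.8]
top 70 100 [556.6 126.1  69.8] [530.1  96.   65.4] [587.1 154.7  74.8]
top 80 17 [554.6 124.6  77.8] [550.  116.4  75.5] [561.8 136.8  81.2]
top 120 4 [551.  126.  120.4] [549.5 119.  117.2] [552.7 133.1 123.1]
top 130 3 [552.6 122.7 132.9] [550.5 116.3 131.4] [556.7 130.  134.5]
top 140 5 [552.4 123.9 139.7] [549.7 116.3 137. ] [557.8 132.8 143.2]
top 150 3 [555.3 124.4 151.1] [550.6 116.3 148.5] [559.6 135.3 152.6]
top 160 6 [552.2 124.7 159.7] [549.5 116.3 155.8] [561.3 132.3 164.9]
top 170 10 [554.1 127.1 173.5] [549.9 118.8 171.1] [558.2 134.9 174.8]
top 180 33 [559.3 126.2 177.8] [548.9 118.8 175.5] [568.5 135.  180.9]
side 10 50 [545.8 115.   11.4] [525.8  96.8   8
[... 537 characters left out ...]
.  124.8  89.9] [554.  121.3  85.3] [562.4 127.8  94.9]
side 100 8 [556.2 124.3 100.5] [554.4 122.7  96.8] [559.7 125.9 104.3]
side 110 9 [557.1 124.9 109.4] [554.4 122.8 105.1] [560.6 127.1 113.8]
side 120 8 [553.3 121.5 122. ] [547.  117.9 120.3] [561.4 125.6 124.2]
side 130 25 [552.6 121.6 129.9] [546.9 116.7 125.9] [561.5 129.3 134.9]
side 140 22 [552.7 120.5 140.5] [547.  114.8 136.5] [561.5 128.9 145. ]
side 150 26 [553.5 121.1 149.7] [547.4 116.3 145.5] [562.2 130.3 154.9]
side 160 27 [552.4 122.9 159.7] [547.1 116.7 155. ] [561.8 130.8 164.9]
side 170 22 [553.9 121.4 170.5] [547.3 116.7 165.2] [561.4 128.5 174.6]
side 180 43 [556.5 125.7 178.5] [548.7 116.9 175.1] [565.3 136.2 181.2]
```

View pics/br.png

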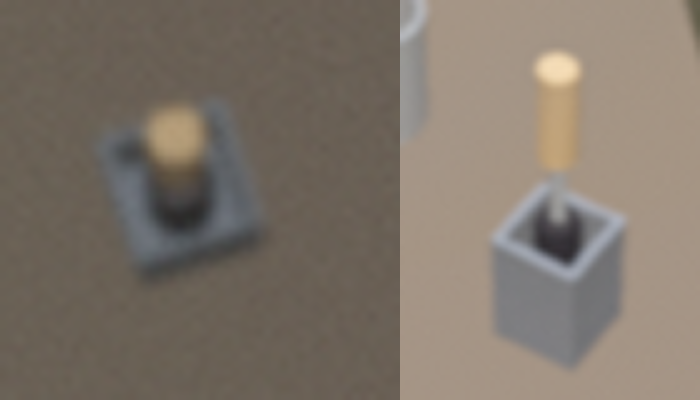

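```bash
python3 -c "
from h import *
go(557,126,250,20);go(557,126,152,20)"
```

```text
row 336.2 145.5 8.6 0.6 0.4 -16.5 | dist 366 now [ 432.2 -218.4  258.9] psi 3.5 t 6.2
row 336.7 144.5 106.6 0.6 0.4 -16.5 | dist 382 now [ 432.2 -218.4  258.9] psi 3.5 t 6.2
```

Emit:
{"api": "arm_command", "payload": {
  "series": "336 145 8 0 0 -16.5;336 145 8 0 0 -16.5;336 145 8 0 0 -16.5;336 145 8 0 0 -16.5;336 145 8 0 0 -16.5;336 145 8 0 0 -16.5;336 145 8 0 0 -16.5;336 145 8 0 0 -16.5",
  "gripper": 60
}}

```text
clock: 7.0
tcp_pos: [553.4, 135.0, 244.4]
eef_rot: [[-0.351, 0.937, -0.0], [0.936, 0.351, 0.004], [0.004, 0.001, -1.0]]
contact_force: [0.1, -0.1, 1.4]
opening: 0.699
```

Emit:
{"api": "arm_command", "payload": {
  "series": "0 0 0 0 0 0;0 0 0 0 0 0;0 0 0 0 0 0"
}}

```text
clock: 7.3
tcp_pos: [552.5, 125.0, 245.1]
eef_rot: [[-0.34, 0.94, -0.001], [0.94, 0.34, -0.002], [-0.001, -0.002, -1.0]]
contact_force: [-1.1, -0.3, -0.4]
opening: 0.702
```

```bash
python3 -c "
from h import *
go(557,126,152,20)"
```

```text
row -0.4 4.8 93.1 -0.1 0.1 -0.1 | dist 93 now [552.5 125.  245.1] psi 19.9 t 7.3
```

Emit:
{"api": "arm_command", "payload": {
  "series": "0 5 25 0 0 0;0 5 50 0 0 0;0 5 75 0 0 0;0 5 93 0 0 0;0 5 93 0 0 0;0 5 93 0 0 0"
}}

```text
clock: 7.9
tcp_pos: [557.8, 128.0, 152.8]
eef_rot: [[-0.341, 0.94, -0.0], [0.94, 0.341, -0.001], [-0.001, -0.0, -1.0]]
contact_force: [-0.1, 1.4, 0.2]
opening: 0.7
```

```bash
python3 -c "
from h import *
go(557,126,152,20)
p,d,c=cam('side');cv2.imwrite('pics/s3.png',cv2.resize(p[100:280,200:440],None,fx=3,fy=3))
"
```

```text
row -1.6 -1.5 0.8 -0.0 0.0 -0.1 | dist 2 now [557.8 128.  152.8] psi 19.9 t 7.9
```

View pics/s3.png

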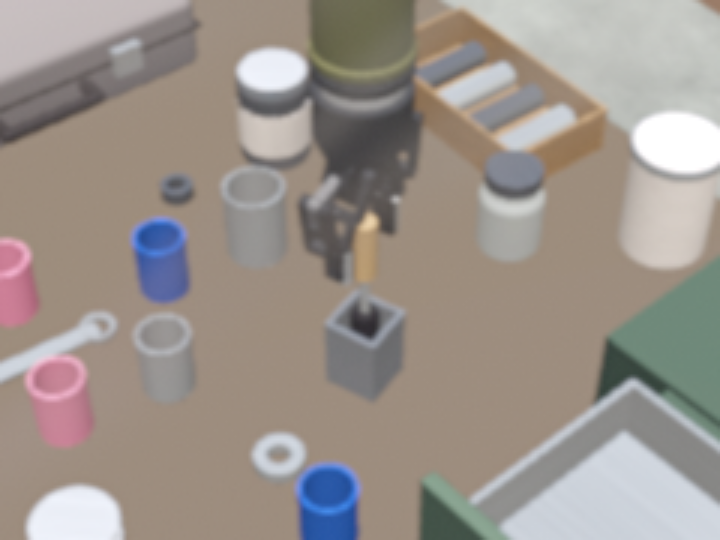

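Emit:
{"api": "arm_command", "payload": {
  "series": "-1 0 0 0 0 0;-1 0 0 0 0 0;-1 0 0 0 0 0;-1 0 0 0 0 0;-1 0 0 0 0 0",
  "gripper": 0
}}

```text
clock: 8.45
tcp_pos: [558.5, 128.6, 153.3]
eef_rot: [[-0.343, 0.939, 0.001], [0.939, 0.343, 0.0], [-0.0, 0.001, -1.0]]
contact_force: [-0.3, 0.1, 5.7]
opening: 0.217
```

Emit:
{"api": "arm_command", "payload": {
  "series": "0 0 -20 0 0 0;0 0 -50 0 0 0;0 0 -80 0 0 0;0 0 -110 0 0 0;0 0 -125 0 0 0;0 0 -125 0 0 0;0 0 -125 0 0 0"
}}

```text
clock: 9.15
tcp_pos: [557.6, 128.6, 276.8]
eef_rot: [[-0.343, 0.939, -0.001], [0.939, 0.343, -0.0], [0.0, -0.001, -1.0]]
contact_force: [-0.1, 0.1, -1.4]
opening: 0.219
```

```bash
python3 - <<'E'
from h import *
np.set_printoptions(precision=1,suppress=True)
s=bot.sense();print(s['opening']*85.4,s['contact_force'],s['tcp_pos'])
t=s['tcp_pos']
for n in('side','top'):
    p,d,c=cam(n);P=cloud(d,c);np.savez(n+'3.npz',p=p,d=d)
    if n=='side': cv2.imwrite('pics/s4.png',cv2.resize(p[70:280,200:440],None,fx=2.8,fy=2.8))
    m=(d>0)&(np.hypot(P[...,0]-t[0],P[...,1]-t[1])<35)&(P[...,2]>85)&(P[...,2]<260);Q=P[m]
    for a in range(90,260,10):
        q=Q[abs(Q[:,2]-a)<5]
        if len(q)>2:print(n,a,len(q),q.mean(0),q.min(0),q.max(0))
E
```

```text
18.66462043609281 [-0.1  0.1 -1.4] [557.6 128.6 276.8]
side 130 28 [551.5 120.9 131. ] [544.6 115.2 127.2] [563.9 132.  134.9]
side 140 27 [552.5 119.7 139.9] [544.2 114.1 135.1] [564.  127.8 144.9]
side 150 35 [551.5 120.9 149.8] [543.7 113.5 145.1] [564.6 136.2 154.6]
side 160 30 [550.8 120.8 160. ] [543.4 114.1 155.5] [563.2 134.2 164.6]
side 170 39 [552.2 120.8 170.5] [544.4 114.9 165.2] [564.1 134.6 174.9]
side 180 30 [551.3 121.2 180.9] [542.2 114.6 176. ] [563.2 137.2 184.6]
side 190 30 [551.5 119.9 190.2] [543.8 113.8 185.6] [564.6 133.4 194. ]
side 200 61 [553.9 123.8 200. ] [543.  114.9 195.3] [566.2 138.2 204.8]
side 210 14 [556.1 124.9 209.5] [551.3 121.1 205.4] [560.3 128.9 214.4]
side 220 12 [555.3 125.  219.6] [552.5 122.  215.6] [559.6 127.5 223.5]
side 230 15 [555.8 125.1 229.4] [552.6 121.8 225.1] [560.3 129.7 234.8]
side 240 8 [553.4 123.8 240.1] [547.9 120.6 235.4] [557.3 127.4 244.8]
side 250 25 [553.1 120.7 249.8] [546.1 116.6 245.4] [560.2 132.4 254. ]
```

View pics/s4.png

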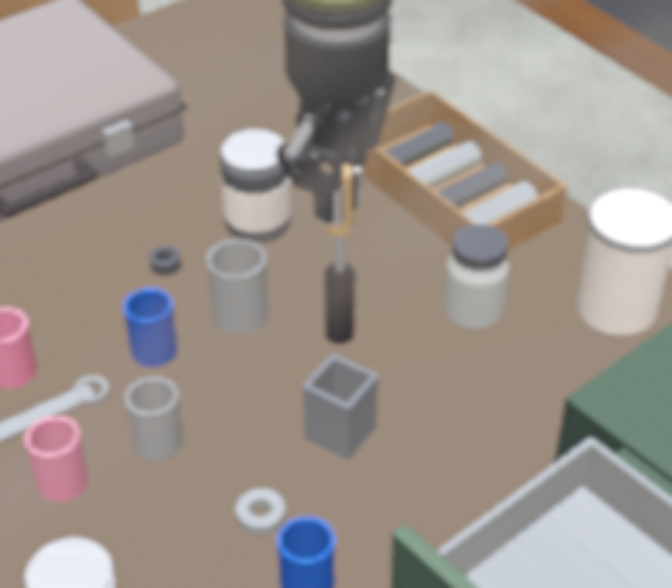

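```bash
cat >> h.py <<'E'
def cup(name,guess,h,Rr=60):
    """rim of steel cup: fit circle centre from points in top mm of both views (saved npz suffix)"""
    out=[]
    for n in('top','side'):
        f=np.load(n+name+'.npz');c=bot.calibration(n);P=cloud(f['d'],c)
        m=(f['d']>0)&(np.hypot(P[...,0]-guess[0],P[...,1]-guess[1])<Rr)&(P[...,2]>h-7)&(P[...,2]<h+9)
        Q=P[m]; 
        if len(Q)<5: print(n,'few');continue
        (x,y),r=cv2.minEnclosingCircle(Q[:,:2].astype(np.float32))
        print(n,len(Q),'centre %.1f %.1f r %.1f'%(x,y,r),'bbox mid',np.round((Q[:,:2].min(0)+Q[:,:2].max(0))/2,1))
E
python3 -c "
from h import *
cup('3',(420,220),62);cup('3',(574,310),76)
go(420.5,219.7,276,20)"
```

```text
top 51 centre 420.8 218.9 r 22.9 bbox mid [420.8 218.3]
side 108 centre 417.9 220.3 r 24.3 bbox mid [418.9 220.6]
top 73 centre 575.3 310.6 r 28.2 bbox mid [575.  309.8]
side 111 centre 572.0 311.8 r 29.5 bbox mid [573.2 311.8]
row 132.6 -97.0 0.3 -0.2 -0.0 0.1 | dist 164 now [557.1 128.4 276. ] psi 20.1 t 9.2
```

Emit:
{"api": "arm_command", "payload": {
  "series": "30 -22 0 0 0 0;65 -48 0 0 0 0;100 -73 0 0 0 0;125 -92 0 0 0 0;133 -97 0 0 0 0;133 -97 0 0 0 0;133 -97 0 0 0 0;133 -97 0 0 0 0"
}}

```text
clock: 10.05
tcp_pos: [422.7, 219.1, 277.1]
eef_rot: [[-0.341, 0.94, 0.001], [0.94, 0.341, -0.001], [-0.001, 0.0, -1.0]]
contact_force: [0.7, -0.3, -1.5]
opening: 0.217
```

```bash
python3 - <<'E'
from h import *
np.set_printoptions(precision=1,suppress=True)
for n in('side','top'):
    p,d,c=cam(n);P=cloud(d,c);np.savez(n+'4.npz',p=p,d=d)
    if n=='side': cv2.imwrite('pics/s5.png',cv2.resize(p[100:280,180:420],None,fx=2.8,fy=2.8))
t=bot.sense()['tcp_pos']
P=cloud(np.load('side4.npz')['d'],bot.calibration('side'));Q=P[(np.hypot(P[...,0]-t[0],P[...,1]-t[1])<35)&(P[...,2]>110)&(P[...,2]<195)]
print(Q.mean(0),Q.min(0),Q.max(0),t)
cup('4',(420,220),62);cup('4',(574,310),76)
go(419.8,219.7,276,20)
go(419.8,219.7,157,20)
E
```

```text
[418.7 210.2 161.4] [409.5 204.  127.5] [434.7 226.1 193.7] [422.4 219.3 277.2]
top few
side 112 centre 420.0 220.7 r 25.3 bbox mid [419.4 220.6]
top 71 centre 574.8 310.3 r 28.5 bbox mid [575.1 310. ]
side 113 centre 573.7 309.8 r 31.0 bbox mid [574.2 309.9]
row 1.3 -2.3 1.2 0.0 0.0 -0.1 | dist 3 now [422.4 219.3 277.2] psi 19.9 t 10.2
row 1.3 -2.4 120.2 0.0 0.0 -0.1 | dist 120 now [422.4 219.3 277.2] psi 19.9 t 10.2
```

View pics/s5.png

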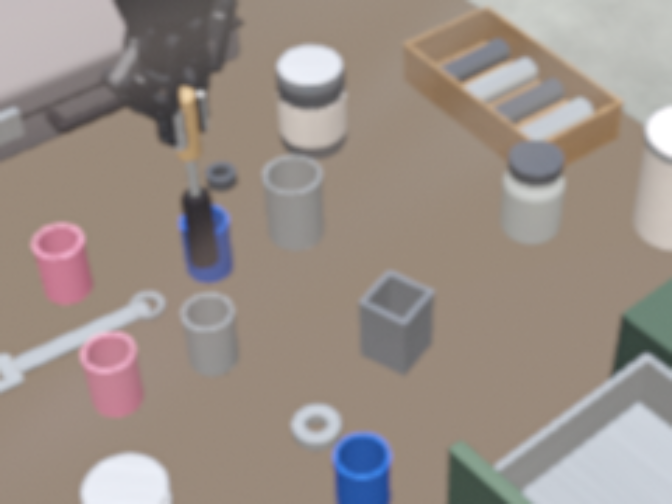

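```bash
python3 - <<'E'
from h import *
np.set_printoptions(precision=1,suppress=True)
c=bot.calibration('side');f=np.load('side4.npz');P=cloud(f['d'],c);t=[422.4,219.3]
for z in(135,195,275): print(z,proj([*t,z],c))
Q=P[(np.hypot(P[...,0]-t[0],P[...,1]-t[1])<35)]
for a in range(130,260,10):
    q=Q[abs(Q[:,2]-a)<5]
    if len(q)>2:print(a,len(q),q.mean(0),q.min(0),q.max(0))
E
```

```text
135 (np.float64(251.43162894043735), np.float64(189.6061561393629))
195 (np.float64(248.7477694614809), np.float64(170.80682870545698))
275 (np.float64(244.83004386208023), np.float64(143.36477858442453))
130 28 [419.8 209.9 131.4] [409.8 204.1 127.5] [433.5 222.8 134.9]
140 30 [418.4 210.3 139.9] [410.2 204.  135.6] [433.3 222.  144.7]
150 35 [418.3 210.4 150.1] [410.4 204.7 145. ] [433.  222.6 154.8]
160 32 [418.4 210.2 159.8] [410.6 204.1 155.1] [433.3 226.1 163.7]
170 36 [418.8 210.3 170. ] [410.8 204.4 165.1] [432.6 225.  174.8]
180 39 [418.2 210.3 180.5] [409.5 204.5 175.2] [434.7 220.9 185. ]
190 31 [419.5 210.2 189.9] [409.9 205.5 185.1] [432.6 224.  193.7]
200 65 [420.3 213.6 200.3] [410.5 204.  195.2] [432.5 227.1 204.6]
210 12 [422.4 215.2 209.8] [419.  212.4 205.3] [427.4 219.  214.7]
220 12 [420.4 214.5 220.3] [417.6 212.4 215.4] [423.8 217.9 224.3]
230 13 [421.6 215.7 230.2] [418.9 212.6 226.2] [426.6 219.2 234. ]
240 8 [420.6 213.8 239.2] [416.  210.5 235.3] [426.5 217.2 244.2]
250 28 [420.3 210.7 249.9] [413.2 207.1 245.6] [430.8 217.8 254.8]
```

Emit:
{"api": "arm_command", "payload": {
  "series": "2.5 -2 15 0 0 0;2.5 -2 35 0 0 0;2.5 -2 55 0 0 0;2.5 -2 75 0 0 0;2.5 -2 90 0 0 0;2.5 -2 105 0 0 0;2.5 -2 116 0 0 0;2.5 -2 120 0 0 0"
}}

```text
clock: 10.95
tcp_pos: [418.7, 221.4, 156.4]
eef_rot: [[-0.342, 0.94, -0.001], [0.94, 0.342, -0.001], [-0.0, -0.001, -1.0]]
contact_force: [0.4, -0.4, -0.1]
opening: 0.217
```

Emit:
{"api": "arm_command", "payload": {
  "series": "0 0 0 0 0 0;0 0 0 0 0 0;0 0 0 0 0 0"
}}

```text
clock: 11.25
tcp_pos: [419.1, 222.1, 158.0]
eef_rot: [[-0.343, 0.939, 0.001], [0.939, 0.343, 0.001], [0.0, 0.001, -1.0]]
contact_force: [-0.1, -0.8, -0.4]
opening: 0.216
```

```bash
python3 - <<'E'
from h import *
p,d,c=cam('side');cv2.imwrite('pics/s6.png',cv2.resize(p[100:280,180:420],None,fx=2.8,fy=2.8))
print(bot.sense()['contact_force'],bot.sense()['tcp_pos'])
P=cloud(d,c)
for h in (170,162): 
    m=(abs(P[...,2]-h)<8)&(np.hypot(P[...,0]-420,P[...,1]-220)<14)
    print(h,m.sum(),P[m].mean(0) if m.any() else '')
m=(P[...,2]<84)&(P[...,2]>64)&(np.hypot(P[...,0]-420,P[...,1]-220)<24);print('head top',m.sum(),P[m].max(0),P[m].min(0))
E
```

```text
[ 0.05172575  0.69786384 -0.98005758] [418.98784229 222.13286404 157.97860502]
170 35 [422.28157375 213.58065048 170.32434875]
162 35 [421.74030259 213.25915478 161.03563164]
head top 83 [433.8867398  236.04630868  83.93200151] [398.64576019 196.98148506  64.01024607]
```

View pics/s6.png

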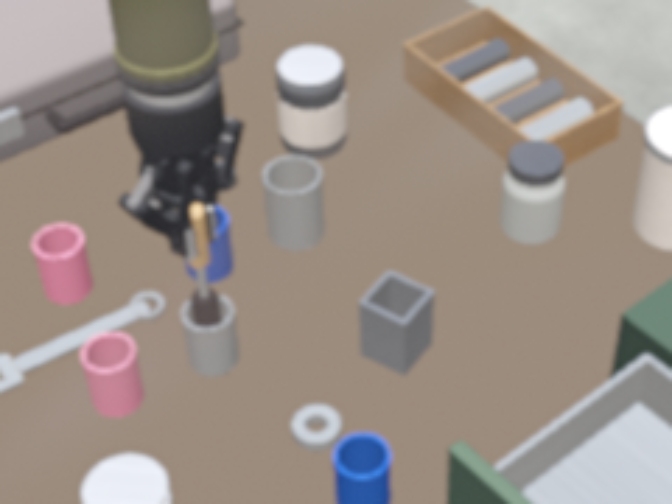

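Emit:
{"api": "arm_command", "payload": {
  "series": "0 0 3 0 0 0;0 0 3 0 0 0;0 0 3 0 0 0;0 0 3 0 0 0"
}}

```text
clock: 11.7
tcp_pos: [418.6, 221.9, 154.4]
eef_rot: [[-0.343, 0.939, 0.0], [0.939, 0.343, 0.0], [0.0, 0.0, -1.0]]
contact_force: [-0.3, -0.0, -0.4]
opening: 0.216
```

Emit:
{"api": "arm_command", "payload": {
  "series": "0 0 -15 0 0 0;0 0 -30 0 0 0;0 0 -43 0 0 0;0 0 -46 0 0 0;0 0 -46 0 0 0;0 0 -46 0 0 0;0 0 -46 0 0 0;0 0 -46 0 0 0"
}}

```text
clock: 12.5
tcp_pos: [418.3, 221.8, 199.9]
eef_rot: [[-0.343, 0.939, -0.001], [0.939, 0.343, -0.001], [-0.0, -0.001, -1.0]]
contact_force: [0.6, -0.0, -0.7]
opening: 0.219
```

Emit:
{"api": "arm_command", "payload": {
  "series": "0 0 15 0 0 0;0 0 30 0 0 0;0 0 42 0 0 0;0 0 46 0 0 0;0 0 46 0 0 0;0 0 46 0 0 0;0 0 46 0 0 0;0 0 46 0 0 0"
}}

```text
clock: 13.3
tcp_pos: [418.7, 222.0, 154.7]
eef_rot: [[-0.343, 0.939, 0.0], [0.939, 0.343, 0.0], [0.0, 0.001, -1.0]]
contact_force: [0.1, -0.1, -0.5]
opening: 0.218
```

Emit:
{"api": "arm_command", "payload": {
  "series": "0 0 -20 0 0 0;0 0 -45 0 0 0;0 0 -70 0 0 0;0 0 -95 0 0 0;0 0 -115 0 0 0;0 0 -125 0 0 0;0 0 -125 0 0 0"
}}

```text
clock: 14.0
tcp_pos: [419.1, 222.3, 280.4]
eef_rot: [[-0.343, 0.939, 0.002], [0.939, 0.343, 0.002], [0.001, 0.003, -1.0]]
contact_force: [-0.7, 0.1, -1.2]
opening: 0.22
```

```bash
python3 - <<'E'
from h import *
for n in('side','top'):
    p,d,c=cam(n);np.savez(n+'5.npz',p=p,d=d)
    if n=='side': cv2.imwrite('pics/s7.png',cv2.resize(p[70:280,180:420],None,fx=2.8,fy=2.8))
cup('5',(420,220),62);cup('5',(574,310),76)
go(574,310.5,276,20)
E
```

```text
top few
side 104 centre 418.9 220.8 r 25.3 bbox mid [419.6 220.5]
top 71 centre 574.4 310.7 r 28.1 bbox mid [575.  310.6]
side 112 centre 574.0 310.2 r 29.8 bbox mid [573.1 310.1]
row 29.9 176.9 2.6 -0.1 0.0 0.1 | dist 179 now [418.1 221.7 278.8] psi 20.1 t 14.1
```

View pics/s7.png

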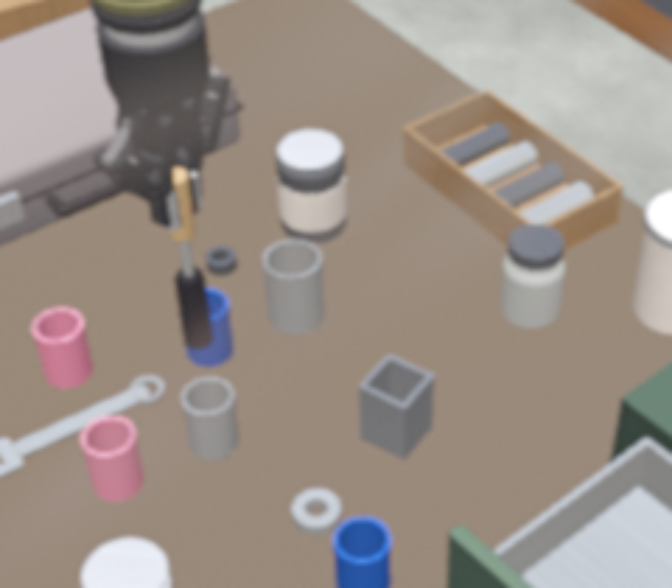

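Emit:
{"api": "arm_command", "payload": {
  "series": "7 40 0 0 0 0;14 80 0 0 0 0;21 120 0 0 0 0;28 155 0 0 0 0;31 172 0 0 0 0;31 177 0 0 0 0;31 177 0 0 0 0;31 177 0 0 0 0"
}}

```text
clock: 14.9
tcp_pos: [573.0, 310.8, 278.6]
eef_rot: [[-0.343, 0.939, -0.002], [0.939, 0.343, -0.001], [-0.001, -0.003, -1.0]]
contact_force: [-0.5, -0.6, -0.5]
opening: 0.217
```

Emit:
{"api": "arm_command", "payload": {
  "series": "0 0 0 0 0 0;0 0 0 0 0 0"
}}

```text
clock: 15.1
tcp_pos: [573.6, 311.4, 279.7]
eef_rot: [[-0.343, 0.939, -0.0], [0.939, 0.343, -0.0], [0.0, -0.0, -1.0]]
contact_force: [-1.0, 0.2, -1.9]
opening: 0.222
```

```bash
python3 - <<'E'
from h import *
np.set_printoptions(precision=1,suppress=True)
p,d,c=cam('side');np.savez('side6.npz',p=p,d=d);np.savez('top6.npz',p=p,d=d*0)
cup('6',(574,310),76)
t=bot.sense()['tcp_pos'];P=cloud(d,c);Q=P[(np.hypot(P[...,0]-t[0],P[...,1]-t[1])<35)&(P[...,2]>120)&(P[...,2]<195)]
print(Q.mean(0),Q.min(0),Q.max(0),t)
go(574,311.5,155,20)
E
```

```text
top few
side 114 centre 575.5 310.2 r 30.6 bbox mid [573.1 310.9]
[568.9 302.8 163.7] [559.5 295.1 130.1] [584.6 317.7 195. ] [573.7 311.6 279.8]
row -0.2 0.2 124.8 -0.0 -0.0 0.1 | dist 125 now [573.7 311.6 279.8] psi 20.1 t 15.2
```

Emit:
{"api": "arm_command", "payload": {
  "series": "0 0 15 0 0 0;0 0 35 0 0 0;0 0 55 0 0 0;0 0 75 0 0 0;0 0 95 0 0 0;0 0 112 0 0 0;0 0 122 0 0 0;0 0 124 0 0 0"
}}

```text
clock: 15.95
tcp_pos: [573.5, 311.5, 154.4]
eef_rot: [[-0.343, 0.939, -0.002], [0.939, 0.343, -0.001], [-0.0, -0.002, -1.0]]
contact_force: [0.5, -0.4, 0.3]
opening: 0.217
```

Emit:
{"api": "arm_command", "payload": {
  "series": "0 0 0 0 0 0;0 0 0 0 0 0;0 0 0 0 0 0;0 0 0 0 0 0"
}}

```text
clock: 16.35
tcp_pos: [574.6, 312.0, 156.1]
eef_rot: [[-0.343, 0.939, 0.001], [0.939, 0.343, 0.001], [0.0, 0.001, -1.0]]
contact_force: [0.3, 0.3, -0.1]
opening: 0.22
```

Emit:
{"api": "arm_command", "payload": {
  "series": "0 0 -15 0 0 0;0 0 -30 0 0 0;0 0 -43 0 0 0;0 0 -47 0 0 0;0 0 -47 0 0 0;0 0 -47 0 0 0;0 0 -47 0 0 0;0 0 -47 0 0 0"
}}

```text
clock: 17.15
tcp_pos: [573.9, 311.6, 201.7]
eef_rot: [[-0.343, 0.939, -0.001], [0.939, 0.343, -0.001], [-0.0, -0.001, -1.0]]
contact_force: [0.9, -0.1, -1.0]
opening: 0.216
```

Emit:
{"api": "arm_command", "payload": {
  "series": "0 0 15 0 0 0;0 0 30 0 0 0;0 0 42 0 0 0;0 0 47 0 0 0;0 0 47 0 0 0;0 0 47 0 0 0;0 0 47 0 0 0;0 0 47 0 0 0"
}}

```text
clock: 17.95
tcp_pos: [574.5, 312.0, 156.0]
eef_rot: [[-0.343, 0.939, 0.001], [0.939, 0.343, 0.001], [0.0, 0.001, -1.0]]
contact_force: [0.2, -0.1, -1.0]
opening: 0.218
```

```bash
python3 - <<'E'
from h import *
p,d,c=cam('side');cv2.imwrite('pics/s8.png',cv2.resize(p[70:280,180:420],None,fx=2.8,fy=2.8))
E
```

```text
(no output)
```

View pics/s8.png

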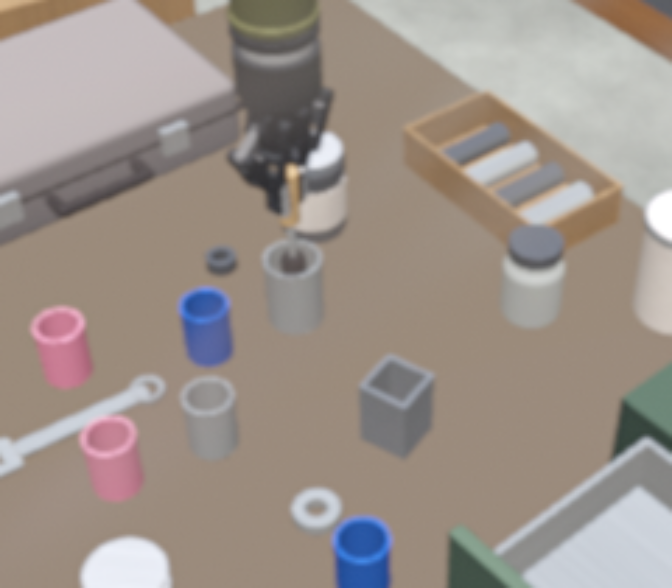

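Emit:
{"api": "arm_command", "payload": {
  "series": "0 0 -20 0 0 0;0 0 -45 0 0 0;0 0 -70 0 0 0;0 0 -95 0 0 0;0 0 -115 0 0 0;0 0 -125 0 0 0;0 0 -125 0 0 0"
}}

```text
clock: 18.7
tcp_pos: [574.9, 312.2, 281.9]
eef_rot: [[-0.343, 0.939, 0.003], [0.939, 0.343, 0.002], [0.001, 0.003, -1.0]]
contact_force: [0.3, -0.1, -0.4]
opening: 0.217
```

```bash
python3 - <<'E'
from h import *
go(558.3,127.5,276,20)
E
```

```text
row -167.8 -79.0 5.6 0.2 -0.0 0.1 | dist 186 now [574.9 312.2 281.9] psi 20.1 t 18.7
```

Emit:
{"api": "arm_command", "payload": {
  "series": "-35 -16 3 0 0 0;-72 -34 3 0 0 0;-110 -52 3 0 0 0;-145 -68 3 0 0 0;-163 -77 3 0 0 0;-168 -79 3 0 0 0;-168 -79 3 0 0 0;-168 -79 3 0 0 0"
}}

```text
clock: 19.5
tcp_pos: [557.5, 129.1, 276.9]
eef_rot: [[-0.346, 0.938, -0.001], [0.938, 0.346, 0.002], [0.002, -0.0, -1.0]]
contact_force: [-0.0, 0.7, -0.5]
opening: 0.219
```

Emit:
{"api": "arm_command", "payload": {
  "series": "0 0 0 0 0 0;0 0 0 0 0 0"
}}

```text
clock: 19.7
tcp_pos: [557.6, 128.5, 277.2]
eef_rot: [[-0.346, 0.938, -0.0], [0.938, 0.346, 0.001], [0.001, 0.0, -1.0]]
contact_force: [0.0, -0.1, -0.3]
opening: 0.219
```

```bash
python3 - <<'E'
from h import *
np.set_printoptions(precision=1,suppress=True)
t=bot.sense()['tcp_pos']
for n in('side','top'):
    p,d,c=cam(n);np.savez(n+'7.npz',p=p,d=d)
    P=cloud(d,c);Q=P[(np.hypot(P[...,0]-t[0],P[...,1]-t[1])<45)&(P[...,2]>64)&(P[...,2]<76)]
    print(n,'bin',len(Q),Q.min(0),Q.max(0), cv2.minAreaRect(Q[:,:2].astype(np.float32)))
    Q=P[(np.hypot(P[...,0]-t[0],P[...,1]-t[1])<35)&(P[...,2]>120)&(P[...,2]<195)]
    if len(Q): print(Q.mean(0),Q.min(0),Q.max(0),t)
cup('7',(420,220),62);cup('7',(574,310),76)
go(558.3,127.5,154,20)
E
```

```text
side bin 160 [526.8  96.7  64.3] [588.8 161.9  75. ] ((557.9945068359375, 128.21279907226562), (54.52468490600586, 53.42155075073242), 17.469987869262695)
[551.7 120.6 161.6] [542.8 113.2 127.4] [564.7 137.9 194. ] [557.6 128.5 277.2]Traceback (most recent call last):
  File "<stdin>", line 7, in <module>
    return umr_minimum(a, axis, None, out, keepdims, initial, where)
ValueError: zero-size array to reduction operation minimum which has no identity
```

Emit:
{"api": "arm_command", "payload": {
  "series": "0 1.5 15 0 0 0;0 1.5 35 0 0 0;0 1.5 55 0 0 0;0 1.5 75 0 0 0;0 1.5 92 0 0 0;0 1.5 108 0 0 0;0 1.5 118 0 0 0;0 1.5 122 0 0 0"
}}

```text
clock: 20.6
tcp_pos: [558.7, 127.6, 154.5]
eef_rot: [[-0.344, 0.939, -0.001], [0.939, 0.344, -0.0], [0.0, -0.001, -1.0]]
contact_force: [-0.4, -0.7, -1.0]
opening: 0.219
```

Emit:
{"api": "arm_command", "payload": {
  "series": "0 0 1 0 0 0;0 0 1 0 0 0;0 0 1 0 0 0"
}}

```text
clock: 20.9
tcp_pos: [559.6, 127.5, 155.1]
eef_rot: [[-0.343, 0.939, 0.001], [0.939, 0.343, 0.0], [-0.0, 0.002, -1.0]]
contact_force: [-0.7, -0.1, -0.6]
opening: 0.219
```

Now let go, opening only as far as needed, then rise.

Emit:
{"api": "arm_command", "payload": {
  "series": "0 0 1.5 0 0 0;0 0 1.5 0 0 0;0 0 1.5 0 0 0;0 0 1.5 0 0 0"
}}

```text
clock: 21.3
tcp_pos: [559.5, 127.5, 153.3]
eef_rot: [[-0.343, 0.939, 0.001], [0.939, 0.343, 0.0], [0.0, 0.001, -1.0]]
contact_force: [0.3, 0.0, 3.3]
opening: 0.219
```

Emit:
{"api": "arm_command", "payload": {
  "series": "0 0 0 0 0 0;0 0 0 0 0 0;0 0 0 0 0 0;0 0 0 0 0 0;0 0 0 0 0 0",
  "gripper": 50
}}

```text
clock: 21.8
tcp_pos: [559.0, 127.4, 152.8]
eef_rot: [[-0.343, 0.939, -0.0], [0.939, 0.343, 0.0], [0.0, -0.0, -1.0]]
contact_force: [-0.5, 0.0, 0.8]
opening: 0.588
```

Emit:
{"api": "arm_command", "payload": {
  "series": "0 0 -20 0 0 0;0 0 -50 0 0 0;0 0 -90 0 0 0;0 0 -120 0 0 0;0 0 -120 0 0 0;0 0 -120 0 0 0"
}}

```text
clock: 22.4
tcp_pos: [559.1, 127.4, 273.3]
eef_rot: [[-0.343, 0.939, 0.001], [0.939, 0.343, 0.0], [0.0, 0.001, -1.0]]
contact_force: [-0.3, -0.0, -0.1]
opening: 0.584
```

```bash
python3 - <<'E'
from h import *
p,d,c=cam('side');np.savez('side8.npz',p=p,d=d);cv2.imwrite('pics/s9.png',cv2.resize(p[70:280,180:420],None,fx=2.8,fy=2.8))
E
```

```text
(no output)
```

View pics/s9.png

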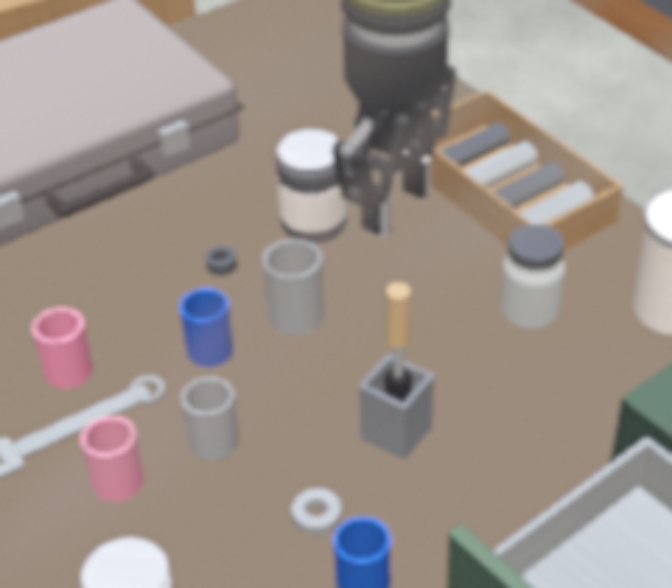

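```bash
python3 - <<'E'
from h import *
np.set_printoptions(precision=1,suppress=True)
c=bot.calibration('top')
for k,u,v,h in [('pinkA',218,270,62),('pinkB',269,282,62),('blueA',241,229,62),('blueB',346,247,62),('wrenchring',245,255,5),('nut',211,204,8)]: print(k,ray(u,v,h,c))
s=bot.sense();print(s['q'])
p,d,c=cam('top');np.savez('top8.npz',p=p,d=d)
cup('8',(420,220),62);cup('8',(574,310),76)
go(574,311,160,20)
for n in('side','top'):
    f=np.load(n+'8.npz');P=cloud(f['d'],bot.calibration(n));Q=P[(np.hypot(P[...,0]-558,P[...,1]-127)<35)&(P[...,2]>172)&(P[...,2]<185)]
    print('brush top',len(Q),Q.mean(0) if len(Q) else '')
E
```

```text
pinkA [359.  373.8  62. ]
pinkB [328.3 227.5  62. ]
blueA [477.6 313.8  62. ]
blueB [432.7   9.6  62. ]
wrenchring [405.1 306.9   5. ]
nut [555.7 415.4   8. ]
[-17.6  33.6   0.3  97.6  -0.2  48.8   2.8]
top 48 centre 420.7 218.5 r 22.6 bbox mid [420.8 218.4]
side 108 centre 419.8 219.8 r 24.3 bbox mid [418.6 220.2]
top 71 centre 574.8 310.3 r 28.0 bbox mid [575.  310.8]
side 115 centre 573.1 312.1 r 30.5 bbox mid [572.8 311.7]
row 167.2 78.3 111.5 -0.1 -0.0 0.1 | dist 216 now [558.1 127.1 271.7] psi 20.1 t 22.5
brush top 51 [557.3 123.8 177.9]
brush top 0
```

Emit:
{"api": "arm_command", "payload": {
  "series": "35 16 0 0 0 0;75 35 0 0 0 0;115 54 0 0 0 0;150 70 0 0 0 0;165 77 10 0 0 0;167 78 30 0 0 0;167 78 60 0 0 0;167 78 80 0 0 0",
  "gripper": 76
}}

```text
clock: 23.3
tcp_pos: [573.5, 309.2, 189.1]
eef_rot: [[-0.343, 0.939, -0.004], [0.939, 0.343, -0.004], [-0.002, -0.005, -1.0]]
contact_force: [0.4, 0.4, -0.0]
opening: 0.89
```

Emit:
{"api": "arm_command", "payload": {
  "series": "0 0 0 0 0 0;0 0 0 0 0 0;0 0 0 0 0 0"
}}

```text
clock: 23.6
tcp_pos: [575.8, 310.9, 193.8]
eef_rot: [[-0.343, 0.939, 0.002], [0.939, 0.343, 0.001], [0.0, 0.002, -1.0]]
contact_force: [-0.3, 0.1, 0.4]
opening: 0.887
```

```bash
python3 - <<'E'
from h import *
go(574,311,58,20);print(bot.sense()['opening']*85.4)
E
```

```text
row 0.7 -1.9 135.8 0.1 -0.0 0.0 | dist 136 now [575.8 310.9 193.8] psi 20.0 t 23.6
75.73658164584162
```

Emit:
{"api": "arm_command", "payload": {
  "series": "0 -1.5 20 0 0 0;0 -1.5 45 0 0 0;0 -1.5 70 0 0 0;0 -1.5 92 0 0 0;0 -1.5 110 0 0 0;0 -1.5 125 0 0 0;0 -1.5 133 0 0 0;0 -1.5 136 0 0 0"
}}

```text
clock: 24.4
tcp_pos: [573.7, 310.6, 56.7]
eef_rot: [[-0.343, 0.939, 0.0], [0.939, 0.343, 0.0], [0.0, 0.0, -1.0]]
contact_force: [1.2, 0.4, 0.0]
opening: 0.888
```

Emit:
{"api": "arm_command", "payload": {
  "series": "0 0 0 0 0 0;0 0 0 0 0 0;0 0 0 0 0 0;0 0 0 0 0 0;0 0 0 0 0 0;0 0 0 0 0 0",
  "gripper": 50
}}

```text
clock: 25.0
tcp_pos: [574.4, 310.9, 58.1]
eef_rot: [[-0.343, 0.939, 0.002], [0.939, 0.343, 0.001], [0.0, 0.002, -1.0]]
contact_force: [0.3, 0.6, 5.9]
opening: 0.647
```

```bash
python3 - <<'E'
from h import *
s=bot.sense();print(s['opening']*85.4,s['contact_force'],s['tcp_pos'])
p,d,c=cam('side');cv2.imwrite('pics/s10.png',cv2.resize(p[70:280,180:420],None,fx=2.8,fy=2.8))
E
```

```text
55.28265571748112 [0.34529182 0.59168303 5.89995846] [574.43481662 310.92069978  58.07128442]
```

View pics/s10.png

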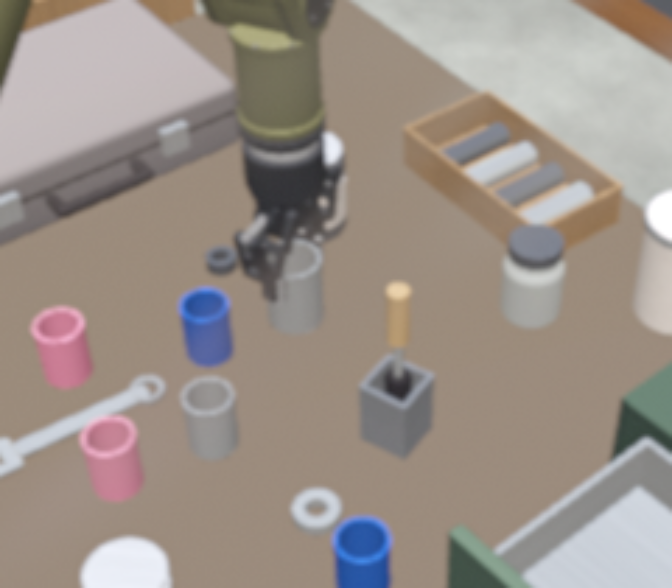

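Emit:
{"api": "arm_command", "payload": {
  "series": "0 0 -15 0 0 0;0 0 -45 0 0 0;0 0 -80 0 0 0;0 0 -115 0 0 0;0 0 -150 0 0 0;0 0 -180 0 0 0;0 0 -205 0 0 0;0 0 -210 0 0 0",
  "gripper": 30
}}

```text
clock: 25.85
tcp_pos: [574.9, 311.2, 270.8]
eef_rot: [[-0.343, 0.939, 0.005], [0.939, 0.343, 0.003], [0.001, 0.006, -1.0]]
contact_force: [1.0, 0.6, -3.0]
opening: 0.645
```

```bash
python3 - <<'E'
from h import *
s=bot.sense();print(s['opening']*85.4)
go(573,-259,268,0)
E
```

```text
55.045123569903076
row -534.9 -197.5 0.9 0.3 -0.1 20.1 | dist 570 now [574.9 311.2 270.8] psi 20.1 t 25.9
```

Emit:
{"api": "arm_command", "payload": {
  "series": "-25 -9 0 0 0 1;-60 -22 0 0 0 2;-100 -37 0 0 0 4;-140 -52 0 0 0 5;-180 -66 0 0 0 7;-220 -81 0 0 0 9;-255 -94 0 0 0 10;-280 -103 0 0 0 11"
}}

```text
clock: 26.65
tcp_pos: [571.5, 8.4, 265.9]
eef_rot: [[-0.154, 0.988, -0.003], [0.988, 0.154, -0.002], [-0.001, -0.003, -1.0]]
contact_force: [1.1, -0.2, -1.2]
opening: 0.644
```

```bash
python3 - <<'E'
from h import *
s=bot.sense();print(s['opening']*85.4)
go(573,-259,268,0)
E
```

```text
54.97530970292567
row -264.4 -39.6 -1.6 -0.2 0.1 8.8 | dist 267 now [571.5   8.4 265.9] psi 8.8 t 26.6
```

Emit:
{"api": "arm_command", "payload": {
  "series": "-30 -4 0 0 0 1;-70 -10 0 0 0 3;-110 -16 0 0 0 4;-150 -22 0 0 0 5;-190 -28 0 0 0 7;-230 -34 0 0 0 8;-255 -38 0 0 0 9;-264 -40 0 0 0 9"
}}

```text
clock: 27.45
tcp_pos: [573.2, -258.9, 265.6]
eef_rot: [[0.004, 1.0, -0.003], [1.0, -0.004, -0.002], [-0.002, -0.003, -1.0]]
contact_force: [-0.2, -0.4, -2.2]
opening: 0.648
```

Emit:
{"api": "arm_command", "payload": {
  "series": "0 0 0 0 0 0;0 0 0 0 0 0;0 0 0 0 0 0"
}}

```text
clock: 27.75
tcp_pos: [575.6, -252.0, 266.6]
eef_rot: [[-0.005, 1.0, -0.0], [1.0, 0.005, 0.002], [0.002, -0.0, -1.0]]
contact_force: [-0.4, 0.0, -2.5]
opening: 0.645
```

```bash
python3 - <<'E'
from h import *
np.set_printoptions(precision=1,suppress=True)
p,d,c=cam('side');np.savez('side9.npz',p=p,d=d);cv2.imwrite('pics/s11.png',cv2.resize(p[130:400,330:610],None,fx=2.2,fy=2.2))
p,d,c=cam('top');np.savez('top9.npz',p=p,d=d);cv2.imwrite('pics/t11.png',cv2.resize(p[80:260,330:500],None,fx=3,fy=3))
# drawer edges from top: floor & walls
for n in('top','side'):
    f=np.load(n+'9.npz');P=cloud(f['d'],bot.calibration(n));D=f['d']
    m=(D>0)&(P[...,0]>440)&(P[...,0]<700)&(P[...,1]<-20)&(P[...,1]>-400)
    W=P[m&(abs(P[...,2]-122)<6)&(P[...,0]<500)];print(n,'panel top',len(W),W.min(0),W.max(0),np.polyfit(W[:,1]+210,W[:,0],1))
    W=P[m&(abs(P[...,2]-75)<5)&(P[...,0]>500)&(P[...,0]<640)];print('walls',len(W),W.min(0),W.max(0))
    F=P[m&(abs(P[...,2]-18)<6)&(P[...,0]>480)];print('floor',len(F),np.percentile(F,[1,99],axis=0),np.median(F[:,2]))
go(573,-259,268,0)
E
```

```text
top panel top 504 [ 447.7 -340.8  116. ] [493.5 -60.8 128. ] [ -0.1 479.7]
walls 119 [ 500.1 -360.3   70. ] [638.6 -61.9  79.7]
floor 4717 [[ 494.7 -347.7   12.3]
 [ 688.8  -75.2   23.4]] 17.732240374229708
side panel top 1197 [ 461.4 -372.7  116. ] [495.5 -59.4 126.4] [ -0.1 477.2]
walls 340 [ 503.2 -358.2   70.2] [639.1 -60.6  79.1]
floor 7022 [[ 537.1 -355.    13.8]
 [ 690.6  -68.7   22.9]] 18.244810079459334
row -6.2 -2.6 -1.2 -0.0 -0.1 0.2 | dist 7 now [ 575.5 -252.8  266.8] psi 0.2 t 27.9
```

View pics/s11.png

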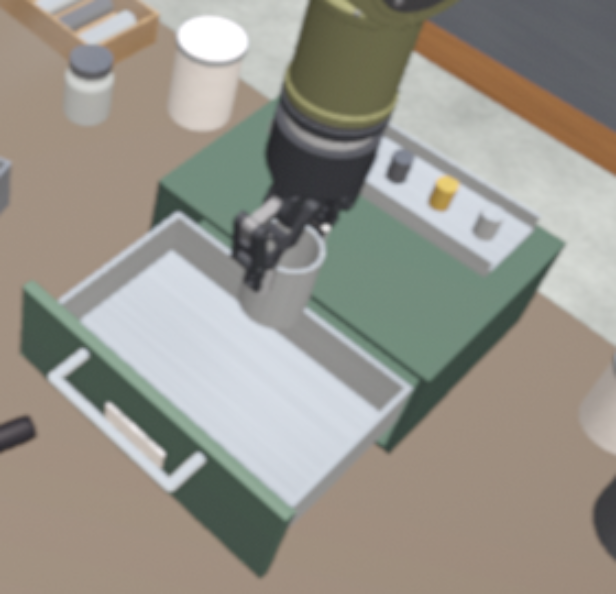

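View pics/t11.png

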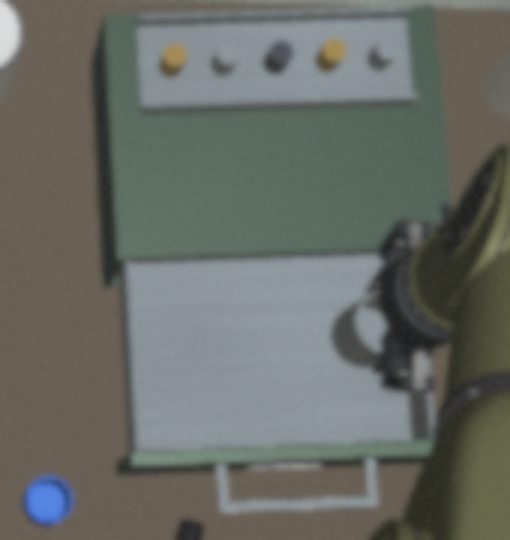

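Emit:
{"api": "arm_command", "payload": {
  "series": "-6 -2.5 20 0 0 0;-6 -2.5 50 0 0 0;-6 -2.5 80 0 0 0;-6 -2.5 110 0 0 0;-6 -2.5 135 0 0 0;-6 -2.5 155 0 0 0;-6 -2.5 170 0 0 0;-6 -2.5 180 0 0 0"
}}

```text
clock: 28.65
tcp_pos: [572.7, -260.0, 85.9]
eef_rot: [[-0.002, 1.0, -0.001], [1.0, 0.002, 0.001], [0.001, -0.001, -1.0]]
contact_force: [-0.3, -0.7, -1.8]
opening: 0.645
```

Emit:
{"api": "arm_command", "payload": {
  "series": "0 0 4 0 0 0;0 0 7 0 0 0;0 0 8.5 0 0 0;0 0 8.5 0 0 0;0 0 8.5 0 0 0;0 0 8.5 0 0 0"
}}

```text
clock: 29.25
tcp_pos: [572.9, -260.9, 78.8]
eef_rot: [[-0.001, 1.0, 0.001], [1.0, 0.001, -0.0], [-0.0, 0.001, -1.0]]
contact_force: [1.4, -0.2, -1.3]
opening: 0.646
```

Emit:
{"api": "arm_command", "payload": {
  "series": "0 0 1.5 0 0 0;0 0 3 0 0 0;0 0 3 0 0 0;0 0 3 0 0 0"
}}

```text
clock: 29.65
tcp_pos: [572.9, -261.0, 76.0]
eef_rot: [[-0.001, 1.0, 0.001], [1.0, 0.001, -0.0], [-0.0, 0.001, -1.0]]
contact_force: [-0.8, 0.7, 4.3]
opening: 0.649
```

Contact with the floor (+4 N); release and rise.

Emit:
{"api": "arm_command", "payload": {
  "series": "0 0 0 0 0 0;0 0 0 0 0 0;0 0 0 0 0 0;0 0 0 0 0 0",
  "gripper": 70
}}

```text
clock: 30.05
tcp_pos: [572.6, -260.8, 75.2]
eef_rot: [[-0.001, 1.0, -0.0], [1.0, 0.001, 0.0], [0.0, -0.0, -1.0]]
contact_force: [0.1, 0.2, -0.4]
opening: 0.819
```

Emit:
{"api": "arm_command", "payload": {
  "series": "0 0 -15 0 0 0;0 0 -40 0 0 0;0 0 -80 0 0 0;0 0 -120 0 0 0;0 0 -160 0 0 0;0 0 -180 0 0 0;0 0 -180 0 0 0"
}}

```text
clock: 30.75
tcp_pos: [574.6, -261.9, 260.4]
eef_rot: [[-0.001, 1.0, 0.008], [1.0, 0.001, -0.003], [-0.003, 0.008, -1.0]]
contact_force: [1.0, -0.5, 0.3]
opening: 0.822
```

```bash
python3 - <<'E'
from h import *
p,d,c=cam('side');np.savez('side10.npz',p=p,d=d);cv2.imwrite('pics/s12.png',p)
go(419.8,220,260,20)
p,d,c=cam('top');np.savez('top10.npz',p=p,d=d)
cup('10',(420,220),62);cup('10',(573,-260),94)
E
```

```text
row 481.5 -153.0 -3.4 0.2 0.1 -19.9 | dist 505 now [ 573.4 -261.3  258. ] psi 0.1 t 30.8
top 52 centre 420.5 219.1 r 23.0 bbox mid [420.9 218.3]
side 111 centre 419.3 220.4 r 24.2 bbox mid [419.2 220. ]
top 78 centre 573.1 -261.0 r 28.1 bbox mid [ 572.  -260.7]
side 205 centre 571.4 -259.9 r 28.8 bbox mid [ 571.4 -261. ]
```

View pics/s12.png

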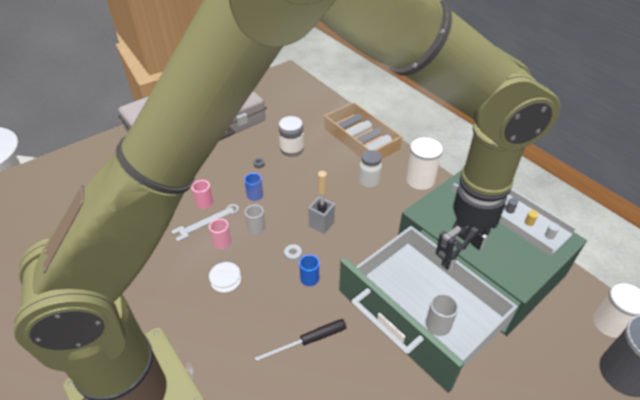

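Emit:
{"api": "arm_command", "payload": {
  "series": "45 -14 0 0 0 -2;95 -30 0 0 0 -4;140 -45 0 0 0 -6;190 -60 0 0 0 -8;240 -76 0 0 0 -10;285 -91 0 0 0 -12;330 -105 0 0 0 -14;370 -118 0 0 0 -16",
  "gripper": 66
}}

```text
clock: 31.65
tcp_pos: [452.0, 111.3, 254.4]
eef_rot: [[-0.28, 0.96, -0.003], [0.96, 0.28, -0.0], [0.001, -0.003, -1.0]]
contact_force: [1.7, 0.4, -0.0]
opening: 0.77
```

```bash
python3 - <<'E'
from h import *
go(420,220,180,20)
E
```

```text
row 113.3 -0.1 74.5 -0.2 -0.0 -3.7 | dist 136 now [452.  111.3 254.4] psi 16.3 t 31.6
```

Emit:
{"api": "arm_command", "payload": {
  "series": "35 0 10 0 0 -1;70 0 30 0 0 -2;100 0 50 0 0 -3;113 0 74 0 0 -4;113 0 74 0 0 -4;113 0 74 0 0 -4;113 0 74 0 0 -4"
}}

```text
clock: 32.35
tcp_pos: [423.6, 216.1, 182.0]
eef_rot: [[-0.341, 0.94, 0.001], [0.94, 0.341, -0.001], [-0.001, 0.0, -1.0]]
contact_force: [-0.3, 0.2, 1.1]
opening: 0.775
```

```bash
python3 - <<'E'
from h import *
p,d,c=cam('side');np.savez('side11.npz',p=p,d=d);np.savez('top11.npz',p=p,d=d*0)
cup('11',(420,220),62)
go(419.8,220,45,20)
E
```

```text
top few
side 112 centre 419.9 218.6 r 24.4 bbox mid [419.3 219.5]
row 4.9 -2.6 137.2 0.1 0.0 -0.1 | dist 137 now [423.7 216.3 182.2] psi 19.9 t 32.4
```

Emit:
{"api": "arm_command", "payload": {
  "series": "5 -2.5 20 0 0 0;5 -2.5 45 0 0 0;5 -2.5 70 0 0 0;5 -2.5 92 0 0 0;5 -2.5 110 0 0 0;5 -2.5 125 0 0 0;5 -2.5 133 0 0 0;5 -2.5 137 0 0 0"
}}

```text
clock: 33.2
tcp_pos: [419.4, 220.9, 44.5]
eef_rot: [[-0.342, 0.94, 0.001], [0.94, 0.342, -0.0], [-0.0, 0.001, -1.0]]
contact_force: [-0.4, 0.2, 0.6]
opening: 0.773
```

Emit:
{"api": "arm_command", "payload": {
  "series": "0 0 0 0 0 0;0 0 0 0 0 0;0 0 0 0 0 0;0 0 0 0 0 0;0 0 0 0 0 0;0 0 0 0 0 0",
  "gripper": 20
}}

```text
clock: 33.8
tcp_pos: [419.3, 221.4, 45.2]
eef_rot: [[-0.343, 0.939, 0.001], [0.939, 0.343, 0.0], [-0.0, 0.001, -1.0]]
contact_force: [0.1, -0.4, 5.8]
opening: 0.526
```

Emit:
{"api": "arm_command", "payload": {
  "series": "0 0 -15 0 0 0;0 0 -45 0 0 0;0 0 -80 0 0 0;0 0 -115 0 0 0;0 0 -150 0 0 0;0 0 -180 0 0 0;0 0 -205 0 0 0;0 0 -210 0 0 0"
}}

```text
clock: 34.6
tcp_pos: [419.9, 222.1, 257.1]
eef_rot: [[-0.343, 0.939, 0.005], [0.939, 0.343, 0.003], [0.001, 0.006, -1.0]]
contact_force: [0.9, 0.1, -1.0]
opening: 0.516
```

```bash
python3 - <<'E'
from h import *
s=bot.sense();print(s['opening']*85.4)
p,d,c=cam('side');cv2.imwrite('pics/s13.png',cv2.resize(p[50:280,180:420],None,fx=2.5,fy=2.5))
go(568,-159,254,0)
E
```

```text
44.06422103245613
row -408.8 8.7 1.9 0.2 -0.1 20.1 | dist 409 now [419.5 221.9 256.3] psi 20.1 t 34.6
```

View pics/s13.png

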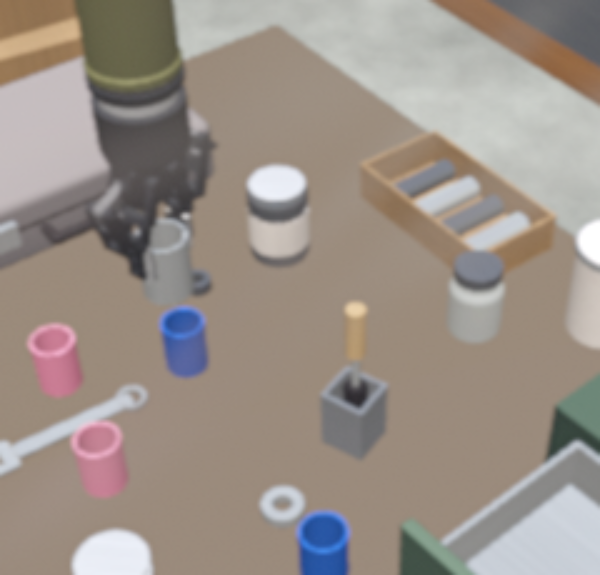

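Emit:
{"api": "arm_command", "payload": {
  "series": "-30 0 0 0 0 1;-75 1 0 0 0 3;-120 2 0 0 0 5;-165 3 0 0 0 7;-205 4 0 0 0 9;-245 5 0 0 0 12;-280 6 0 0 0 14;-300 6 0 0 0 15"
}}

```text
clock: 35.45
tcp_pos: [527.2, -62.0, 252.8]
eef_rot: [[-0.083, 0.997, -0.002], [0.997, 0.083, -0.002], [-0.001, -0.002, -1.0]]
contact_force: [0.1, 0.4, 0.0]
opening: 0.52
```

```bash
python3 - <<'E'
from h import *
go(568,-159,254,0)
E
```

```text
row -100.1 32.5 -1.2 -0.1 0.1 4.8 | dist 105 now [527.2 -62.  252.8] psi 4.8 t 35.5
```

Emit:
{"api": "arm_command", "payload": {
  "series": "-30 10 0 0 0 1;-65 21 0 0 0 3;-90 29 0 0 0 4;-100 33 0 0 0 5;-100 33 0 0 0 5;-100 33 0 0 0 5;-100 33 0 0 0 5"
}}

```text
clock: 36.15
tcp_pos: [568.6, -152.6, 254.0]
eef_rot: [[-0.004, 1.0, -0.001], [1.0, 0.004, 0.002], [0.002, -0.001, -1.0]]
contact_force: [0.1, -0.2, -1.3]
opening: 0.524
```

```bash
python3 - <<'E'
from h import *
p,d,c=cam('side');cv2.imwrite('pics/s14.png',cv2.resize(p[130:400,330:610],None,fx=2.2,fy=2.2));np.savez('side12.npz',p=p,d=d);np.savez('top12.npz',p=p,d=d*0)
P=cloud(d,c);t=bot.sense()['tcp_pos'];m=(np.hypot(P[...,0]-t[0],P[...,1]-t[1])<40)&(P[...,2]>195)&(P[...,2]<235);Q=P[m];print('held cup low z',np.percentile(Q[:,2],[0,1,3]),t)
cup('12',(573,-260),94)
go(568,-159,64,0)
E
```

```text
held cup low z [208.07050997 208.78436147 209.49914995] [ 568.76989029 -152.85339874  254.17611554]
top few
side 206 centre 571.0 -259.6 r 29.3 bbox mid [ 571.6 -260.4]
row -6.4 -0.6 190.2 -0.0 -0.1 0.2 | dist 190 now [ 568.8 -152.9  254.2] psi 0.2 t 36.2
```

View pics/s14.png

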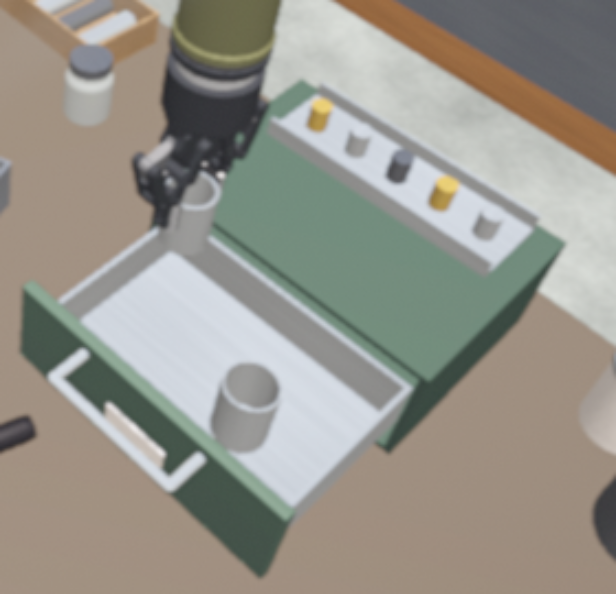

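Emit:
{"api": "arm_command", "payload": {
  "series": "-6 0 20 0 0 0;-6 0 50 0 0 0;-6 0 80 0 0 0;-6 0 110 0 0 0;-6 0 135 0 0 0;-6 0 155 0 0 0;-6 0 170 0 0 0;-6 0 181 0 0 0"
}}

```text
clock: 37.0
tcp_pos: [569.0, -160.0, 72.6]
eef_rot: [[-0.002, 1.0, -0.0], [1.0, 0.003, 0.001], [0.001, -0.0, -1.0]]
contact_force: [-0.7, 0.1, -0.2]
opening: 0.518
```

Emit:
{"api": "arm_command", "payload": {
  "series": "0 0 3 0 0 0;0 0 6 0 0 0;0 0 8 0 0 0;0 0 9 0 0 0;0 0 9 0 0 0;0 0 9 0 0 0"
}}

```text
clock: 37.6
tcp_pos: [569.3, -161.0, 64.7]
eef_rot: [[-0.001, 1.0, 0.001], [1.0, 0.001, -0.0], [-0.0, 0.001, -1.0]]
contact_force: [0.4, 1.1, -1.2]
opening: 0.52
```

Emit:
{"api": "arm_command", "payload": {
  "series": "0 0 1 0 0 0;0 0 2.5 0 0 0;0 0 2.5 0 0 0;0 0 2.5 0 0 0"
}}

```text
clock: 38.0
tcp_pos: [569.8, -161.0, 63.3]
eef_rot: [[-0.001, 1.0, 0.002], [1.0, 0.001, -0.0], [-0.0, 0.002, -1.0]]
contact_force: [-1.2, 0.8, 9.0]
opening: 0.523
```

Emit:
{"api": "arm_command", "payload": {
  "series": "0 0 0 0 0 0;0 0 0 0 0 0;0 0 0 0 0 0;0 0 0 0 0 0",
  "gripper": 66
}}

```text
clock: 38.4
tcp_pos: [569.0, -161.0, 61.7]
eef_rot: [[-0.001, 1.0, -0.0], [1.0, 0.001, 0.0], [0.0, -0.0, -1.0]]
contact_force: [-0.4, 0.5, 0.1]
opening: 0.773
```

Emit:
{"api": "arm_command", "payload": {
  "series": "0 0 -15 0 0 0;0 0 -40 0 0 0;0 0 -80 0 0 0;0 0 -120 0 0 0;0 0 -160 0 0 0;0 0 -180 0 0 0;0 0 -180 0 0 0"
}}

```text
clock: 39.1
tcp_pos: [571.2, -161.7, 246.5]
eef_rot: [[-0.001, 1.0, 0.008], [1.0, 0.001, -0.002], [-0.002, 0.008, -1.0]]
contact_force: [0.1, 0.6, 0.1]
opening: 0.772
```

```bash
python3 - <<'E'
from h import *
np.set_printoptions(precision=1,suppress=True)
p,d,c=cam('side');np.savez('side13.npz',p=p,d=d);cv2.imwrite('pics/s15.png',p)
p,d,c=cam('top');np.savez('top13.npz',p=p,d=d)
cup('13',(570,-161),80);cup('13',(573,-260),94)
for n in('top','side'):
    f=np.load(n+'13.npz');c=bot.calibration(n);P=cloud(f['d'],c)
    m=(f['d']>0)&(P[...,1]<-170)&(P[...,1]>-265)&(P[...,2]>95)&(P[...,2]<118)&(P[...,0]<455)&(P[...,0]>400)
    H=P[m];print(n,'handle',len(H),np.polyfit(H[:,1]+217,H[:,0],1) if len(H) else '')
go(430,-216,200,3.5)
E
```

```text
top 60 centre 570.0 -162.4 r 23.0 bbox mid [ 570.3 -162.8]
side 137 centre 568.2 -163.5 r 23.7 bbox mid [ 568.3 -162.8]
top few
side 206 centre 572.6 -260.1 r 29.6 bbox mid [ 571.6 -260.4]
top handle 43 [ -0.1 433.9]
side handle 256 [ -0.1 431.1]
row -54.9 -139.1 42.5 0.1 0.0 -3.4 | dist 155 now [ 569.  -160.9  242.7] psi 0.1 t 39.2
```

View pics/s15.png

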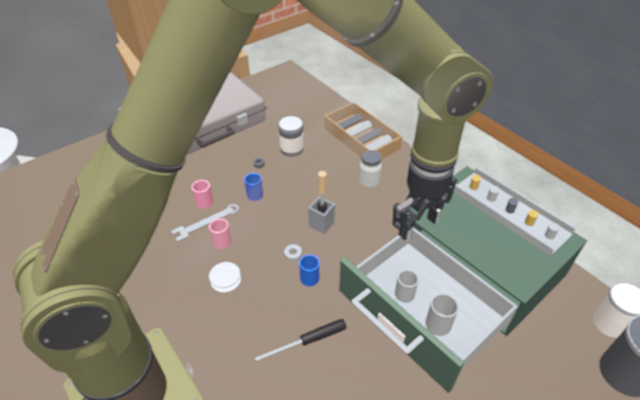

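Emit:
{"api": "arm_command", "payload": {
  "series": "-15 -40 10 0 0 -1;-30 -80 20 0 0 -2;-48 -120 35 0 0 -3;-55 -136 42 0 0 -3.5;-55 -136 42 0 0 -3.5;-55 -136 42 0 0 -3.5;-55 -136 42 0 0 -3.5",
  "gripper": 33
}}

```text
clock: 39.9
tcp_pos: [434.9, -215.4, 199.8]
eef_rot: [[-0.064, 0.998, 0.001], [0.998, 0.064, 0.0], [0.0, 0.001, -1.0]]
contact_force: [-1.0, 1.0, -0.1]
opening: 0.387
```

```bash
python3 - <<'E'
from h import *
go(432,-216,104,3.5)
E
```

```text
row -0.4 -3.1 95.8 0.1 -0.0 0.2 | dist 96 now [ 434.9 -215.4  199.8] psi 3.7 t 39.9
```

Emit:
{"api": "arm_command", "payload": {
  "series": "0 -2.5 25 0 0 0;0 -2.5 50 0 0 0;0 -2.5 75 0 0 0;0 -2.5 90 0 0 0;0 -2.5 95 0 0 0;0 -2.5 95 0 0 0;0 -2.5 95 0 0 0"
}}

```text
clock: 40.6
tcp_pos: [431.7, -216.2, 105.5]
eef_rot: [[-0.063, 0.998, 0.001], [0.998, 0.063, -0.0], [-0.0, 0.001, -1.0]]
contact_force: [0.1, 0.0, -0.2]
opening: 0.385
```

Emit:
{"api": "arm_command", "payload": {
  "series": "0 0 0 0 0 0;0 0 0 0 0 0;0 0 0 0 0 0;0 0 0 0 0 0;0 0 0 0 0 0",
  "gripper": 0
}}

```text
clock: 41.1
tcp_pos: [433.1, -216.4, 105.9]
eef_rot: [[-0.063, 0.998, 0.005], [0.998, 0.063, -0.001], [-0.001, 0.005, -1.0]]
contact_force: [4.4, 1.4, 5.4]
opening: 0.09
```

Emit:
{"api": "arm_command", "payload": {
  "series": "0 3 0 0 0 0;0 8 0 0 0 0;0 15 0 0 0 0;0 23 0 0 0 0;0 31 0 0 0 0;0 39 0 0 0 0;0 47 0 0 0 0;0 55 0 0 0 0"
}}

```text
clock: 41.9
tcp_pos: [484.1, -213.2, 105.9]
eef_rot: [[-0.061, 0.998, -0.003], [0.998, 0.061, 0.0], [0.0, -0.003, -1.0]]
contact_force: [-2.8, 0.4, 11.4]
opening: 0.09
```

Emit:
{"api": "arm_command", "payload": {
  "series": "0 8 0 0 0 0;0 16 0 0 0 0;0 24 0 0 0 0;0 32 0 0 0 0;0 40 0 0 0 0;0 48 0 0 0 0;0 56 0 0 0 0;0 64 0 0 0 0"
}}

```text
clock: 42.7
tcp_pos: [548.1, -209.2, 105.9]
eef_rot: [[-0.062, 0.998, -0.003], [0.998, 0.062, 0.0], [0.0, -0.003, -1.0]]
contact_force: [-2.3, 0.5, 10.0]
opening: 0.087
```

Emit:
{"api": "arm_command", "payload": {
  "series": "0 8 0 0 0 0;0 16 0 0 0 0;0 24 0 0 0 0;0 32 0 0 0 0;0 38 0 0 0 0;0 43 0 0 0 0;0 46 0 0 0 0;0 48 0 0 0 0"
}}

```text
clock: 43.5
tcp_pos: [596.5, -206.2, 105.9]
eef_rot: [[-0.062, 0.998, -0.002], [0.998, 0.062, -0.0], [0.0, -0.002, -1.0]]
contact_force: [-1.4, 0.4, 10.5]
opening: 0.094
```

```bash
python3 - <<'E'
from h import *
s=bot.sense();print(s['contact_force'],s['tcp_pos'],s['opening'])
p,d,c=cam('side');cv2.imwrite('pics/s16.png',cv2.resize(p[130:400,330:610],None,fx=2.2,fy=2.2))
E
```

```text
[-1.40926103  0.39597131 10.45490176] [ 596.46131272 -206.19686902  105.94737538] 0.09421097829008634
```

View pics/s16.png

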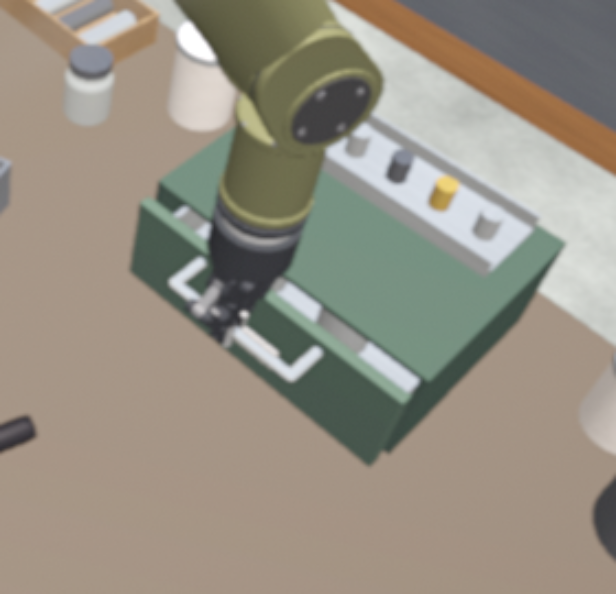

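Emit:
{"api": "arm_command", "payload": {
  "series": "0 3 0 0 0 0;0 6 0 0 0 0;0 9 0 0 0 0;0 12 0 0 0 0;0 15 0 0 0 0;0 17 0 0 0 0;0 17 0 0 0 0"
}}

```text
clock: 44.25
tcp_pos: [613.0, -205.1, 105.9]
eef_rot: [[-0.062, 0.998, -0.003], [0.998, 0.062, 0.0], [0.0, -0.003, -1.0]]
contact_force: [-2.4, 1.1, 9.5]
opening: 0.095
```

Emit:
{"api": "arm_command", "payload": {
  "series": "0 2 0 0 0 0;0 4 0 0 0 0;0 6 0 0 0 0;0 6 0 0 0 0;0 6 0 0 0 0"
}}

```text
clock: 44.75
tcp_pos: [613.0, -205.1, 105.9]
eef_rot: [[-0.06, 0.998, -0.014], [0.998, 0.06, 0.001], [0.002, -0.014, -1.0]]
contact_force: [-13.1, 2.1, 19.8]
opening: 0.093
```

Emit:
{"api": "arm_command", "payload": {
  "series": "0 -3 0 0 0 0;0 -5 0 0 0 0;0 -5 0 0 0 0"
}}

```text
clock: 45.05
tcp_pos: [613.0, -205.1, 106.0]
eef_rot: [[-0.061, 0.998, -0.004], [0.998, 0.061, 0.0], [0.001, -0.004, -1.0]]
contact_force: [-5.0, 1.9, 10.4]
opening: 0.091
```

Emit:
{"api": "arm_command", "payload": {
  "series": "0 0 0 0 0 0;0 0 0 0 0 0;0 0 0 0 0 0;0 0 0 0 0 0",
  "gripper": 30
}}

```text
clock: 45.45
tcp_pos: [615.0, -204.8, 104.5]
eef_rot: [[-0.062, 0.998, -0.001], [0.998, 0.062, 0.0], [0.0, -0.001, -1.0]]
contact_force: [0.4, -0.1, -0.1]
opening: 0.354
```

```bash
python3 - <<'E'
from h import *
s=bot.sense();print(s['contact_force'],s['opening']*85.4)
go(608,-206,200,3.5)
E
```

```text
[ 0.41039698 -0.08747888 -0.05196192] 30.19319867963077
row -0.8 -7.2 -95.5 -0.0 -0.0 0.1 | dist 96 now [ 615.  -204.8  104.5] psi 3.6 t 45.5
```

Emit:
{"api": "arm_command", "payload": {
  "series": "0 -2 -10 0 0 0;0 -2 -40 0 0 0;0 -2 -80 0 0 0;0 -2 -120 0 0 0;0 -2 -160 0 0 0;0 -2 -200 0 0 0;0 -2 -200 0 0 0"
}}

```text
clock: 46.15
tcp_pos: [616.4, -206.3, 312.2]
eef_rot: [[-0.062, 0.998, 0.013], [0.998, 0.062, -0.004], [-0.005, 0.012, -1.0]]
contact_force: [-0.4, -1.2, 0.9]
opening: 0.351
```

Emit:
{"api": "arm_command", "payload": {
  "series": "40 -40 0 0 0 0;80 -80 0 0 0 0;120 -120 0 0 0 0;160 -150 0 0 0 0;160 -150 0 0 0 0;160 -150 0 0 0 0;160 -150 0 0 0 0"
}}

```text
clock: 46.85
tcp_pos: [454.1, -54.9, 305.3]
eef_rot: [[-0.063, 0.998, 0.001], [0.998, 0.063, -0.0], [-0.0, 0.001, -1.0]]
contact_force: [0.1, -0.3, 0.2]
opening: 0.347
```

```bash
python3 - <<'E'
from h import *
np.set_printoptions(precision=1,suppress=True)
s=bot.sense();print(s['tcp_pos'],s['contact_force'],s['clock'])
p,d,c=cam('side');np.savez('side14.npz',p=p,d=d);cv2.imwrite('pics/s17.png',p)
p,d,c=cam('top');np.savez('top14.npz',p=p,d=d);cv2.imwrite('pics/t17.png',p)
for n in('top','side'):
    f=np.load(n+'14.npz');c=bot.calibration(n);P=cloud(f['d'],c)
    m=(f['d']>0)&(P[...,1]<-145)&(P[...,1]>-265)&(P[...,2]>95)&(P[...,2]<118)&(P[...,0]<630)&(P[...,0]>570)
    H=P[m];print(n,'handle',len(H),np.polyfit(H[:,1]+207,H[:,0],1))
    D=f['d']
    for X in((764,175,90),(669,414,100)):
        m=(D>0)&(np.hypot(P[...,0]-X[0],P[...,1]-X[1])<50)&(P[...,2]>X[2]-10);print(P[m].mean(0) if m.any() else None)
    m=(D>0)&(np.hypot(P[...,0]-558,P[...,1]-127)<40)&(P[...,2]>170);print('brush top',P[m].mean(0) if m.any() else None)
E
```

```text
[454.1 -54.9 305.3] [ 0.1 -0.3  0.2] 46.85
top handle 143 [ -0.1 612.4]
[764.  175.3  89.1]
[668.9 413.8  98.7]
brush top [559.5 124.4 178. ]
side handle 275 [ -0.1 609.9]
[765.6 168.4  89. ]
[665.9 411.7  98.7]
brush top None
```

View pics/s17.png

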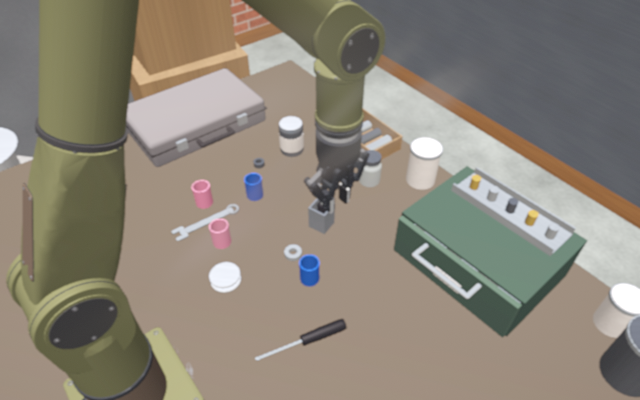

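View pics/t17.png

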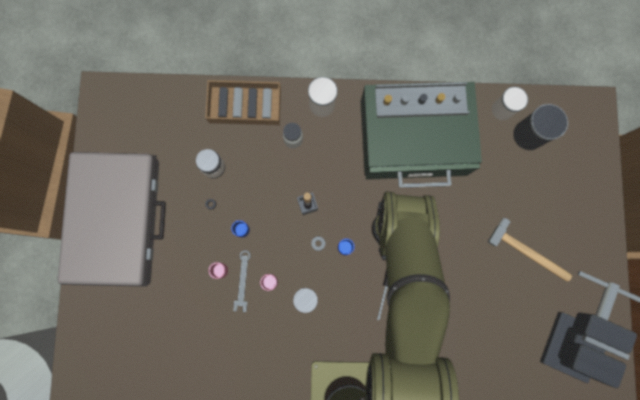

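Emit:
{"api": "arm_command", "payload": {
  "series": "0 0 0 0 0 0;0 0 0 0 0 0;0 0 0 0 0 0;0 0 0 0 0 0;0 0 0 0 0 0"
}}

```text
clock: 47.45
tcp_pos: [453.7, -54.7, 304.8]
eef_rot: [[-0.062, 0.998, -0.0], [0.998, 0.062, 0.0], [0.0, -0.0, -1.0]]
contact_force: [0.1, 0.4, -0.1]
opening: 0.351
```

```bash
python3 - <<'E'
from h import *
print(bot.hand_in())
E
```

```text
the job is handed in; nothing more can be done
None
```

I carried out every step and handed the job in at about 47.5 s; the hand-in gives no verdict, so I don't know the result. I pulled the drawer out to its stop and brushed out the small and medium steel cups, in that order. I then put the brush back in its bin, stood both cups in the drawer and pushed it shut. I saw no large cup in either camera view. The blue and pink look-alikes stayed where they were.

**Drawer:**
- It went from 433 mm at the stop to 613 mm shut (handle position), the full 180 mm, until it pushed back with about 13 N.
- It was about 5 mm ajar at the start. Pulling it out therefore took only about 175 mm before it would not move against 28–34 N.

**Brush, jar and can:** In the last pictures the brush stood upright in its bin, and the jar and can were upright in their places. The top view showed the brush head about 2–3 mm from the bin centre I measured. The arm hid the brush in the last side view, but that view had shown it upright just after I let go of it.

**Cups:**
- Both stood upright near (569, −162) and (572, −260) mm before the drawer closed. I pushed the drawer in slowly, at about 80 mm/s, but could not see the cups once it was shut.
- In the last check before closing, the top camera's view of the medium cup was blocked, so that reading rests on the side camera and an earlier top view that agreed within 2 mm.

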